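# Pry up the power unit and slide the support rod under it

## Task

Lever up the front edge of the heavy power unit with the orange-handled pry bar resting over the blue fulcrum block, raising the edge by about 25 mm (it stays up by itself); do not lift or push the unit with the gripper itself. Then lay the bar down flat on the open bench in front of the unit, clear of the unit and the fulcrum block, and push the brass rod gently along its V-groove, beneath the raised edge, until it is fully home against the red stop. Leave the other things on the bench alone.

Things in the scene. Friction and masses are not known exactly. Their poses are not given: they have to be found in the camera images.
- stand: Fixed stand, which carries the tilting power unit and the V-groove. Origin on the bench below the front edge of the unit (as lowered); x along that edge and along the groove towards the stop; y from the edge under the unit to its hinge; z up. Groove rail: aluminium, 46 mm wide, 13 mm high, x -205 to -20 mm, centred on y = 30 mm; it projects beyond the unit's end at x = -85 mm.
- tilt (a joint): Tilt of the power unit about its rear hinge, rad: 0 lowered, resting on its feet; it grows as the front edge rises (0.1 rad lifts the edge 20 mm), at most 0.35. Hinge along stand x at stand y = 205, z = 18 mm. The hinge is stiff (friction): the unit stays at the tilt it is left at. Raising takes up to 35 N upward at the front edge (less at the bar's handle).
- lip (a point): Point on the underside of the unit's front edge, at stand x = 50 mm, where the bar's tip is meant to go under; 16 mm above the bench when lowered. Nothing is beneath the plate for 25 mm to either side and 150 mm behind this point.
- fulcrum: Blue fulcrum block fixed to the bench in front of the lip point, 50 mm long (x, parallel to stand x), 30 mm wide (y), with a round steel ridge along the top: ridge axis 20 mm and top 28 mm above the bench, radius 8 mm. Origin: centre of its underside.
- bar_center (a point): Middle of the loose pry bar, 3.5 mm above its flat underside. Bar 200 mm long, 24 mm wide, 0.22 kg; x axis along it from handle to tip, z up (it lies flat at the start). Steel blade x -37 to 100 mm, 7 mm thick (the last 12 mm: 4 mm); orange handle x -100 to -37 mm, 24 mm wide, 20 mm high, flush with the blade underneath.
- bar_handle (a point): Centre of the bar's orange handle (half-way up, 10 mm above its underside), 168 mm behind the tip.
- bar_tip (a point): The bar's tip end, at the level of its underside, in the middle of its width.
- rod_center (a point): Centre of the loose brass support rod, 22 mm in diameter, 80 mm long, 0.24 kg, lying in the V-groove along its x axis (parallel to stand x), its axis 17 mm and its top 28 mm above the bench. It passes beneath the unit's edge only once that is raised some 15 mm. It slides with 2 to 4 N, somewhat jerkily at the start.
- rod: The same rod; origin at its centre.
- bar: The same pry bar; origin in the middle of its underside.
- stop: Red stop at the end of the groove, under the plate (a red stripe on the plate's top marks where), 10 mm thick along stand x, 36 mm wide, 14.5 mm high. Origin: centre of its underside; axes as the stand's. The rod is home when its centre is 45 mm from this origin along the groove (its end touches the stop); its rear end then still projects 15 mm beyond the end of the unit's plate.
- driver: bystander: green-handled screwdriver, 180 mm
- board_a: bystander: green circuit board, 130 x 90 mm
- board_b: bystander: green circuit board, 150 x 100 mm
- hexkeys: bystander: red hex key holder with dark keys, about 110 mm long
- screwjar: bystander: clear jar with blue cap, 60 mm in diameter, 70 mm high
- heatsink: bystander: finned aluminium heat sink, 100 x 80 x 42 mm
- edge (a point): Power unit, about 2.5 kg: steel base plate 8 mm thick, spanning stand x -85 to 100 and y 0 to 200 mm; on it a white case (165 x 110 x 75 mm) that begins 87 mm behind the front edge. Origin: on the front edge's underside above the stand's origin, 16 mm above the bench when lowered; axes then as the stand's. Yellow stripe along the edge. 16 mm feet beneath at x, y = 86, 30 and -70, 70 mm.
Mind the look-alikes: they are no part of the job. Of the things shaped like the rod, the brass one is meant.

How it is judged:
By the outcome, as a careful person would: the job done as asked, in the order asked, and still so for the second after the job is handed in, with the robot touching nothing.
It also fails if it takes over 67 s, if anything falls off the work surface, if the arm or the gripper's body presses on something with over 40 N, if the wrist force passes 120 N, or if a joint passes its speed limit or range.

## Robot

A 6-joint arm with a two-finger parallel gripper is mounted at the origin on the work surface. World frame = base frame: x ahead of the robot, y to its left, z up, the work surface at z = 0. Lengths are in mm, angles in rad, forces in N, time in s.
With the tool pointing down it reaches from about 300 to 775 mm from the base axis. Payload 14.6 kg.
Tool frame: the origin (TCP) lies between the finger pads; the fingertips stand manip.finger_overhang ahead of it and the grasp point (between the pads) lies 2 mm behind it (manip.finger_overhang is the distance from the TCP to the fingertips, in mm); z points along the fingers, y is the direction in which the jaws open and shut (so a half turn about z gives the same grasp; the last joint's range is limited). The gripper opens to 94 mm and grips with 3 to 60 N. Pads are 16 mm wide; open, the fingers measure 119 mm over their backs; the gripper's body (75 mm by 177 mm) begins 78 mm behind the grasp point.
Start: joints at [1.25, 0.3, 1.521, -0, 1.321, -0.067], TCP at [138.094, 532.371, 222.446] pointing down, gripper open.
Joint ranges: [-3.03, 3.03], [-0.79, 2.21], [0.23, 2.52], [-1.04, 4.18], [0, 3.07], [-2.55, 2.55]. Speed limits (rad/s): [2.22, 2.22, 2.57, 3.14, 3.14, 3.14].

## Interface

Orientations are given as [roll, pitch, yaw] about the fixed x, y, z axes, in that order (R = Rz(yaw) Ry(pitch) Rx(roll)).
In Python, from cell import manip gives the robot as it stands.
- The arm moves only by the tool drive_tool, never from a script. Its argument "steps" is a list of rows, each an object with "delta_pos": the shift along the world's x, y, z in mm, a list of three; "yaw": the turn about the world's z in rad; "hand": the finger opening in mm, from 0 to 94. A call has 1 to 5 rows; each row shifts and turns the commanded pose from where the row before left it; what a row does not reach is not made up. A row lasts 1/12 s, in which the tool goes at most 41.7 mm and 7.16 degrees, less where a joint would pass 70% of its speed; a pose out of reach is approached as far as the arm can. A call is refused whole if a number of a shift passes 41.7 or a number of a turn 0.125, either way. A call with a gripper value outside its range is refused whole. The fingers move at their own pace and stop on an object; "squeeze" is the grip in N (left out, the last holds). Time passes only in rows, so rows that do not move let the fingers close. It gives the time, the measured TCP pose, the force and the opening at its end, in the units of the state.
- manip.read_state(): the state, without advancing time (a new reading comes with each control period).
- manip.camera(name): name is "side" or "top" or "wrist"; returns a dict with "frame" (400x640x3 uint8, red, green, blue), "range_z" (400x640 float32, mm along the optical axis (not along the pixel's ray), 0 where there is no reading), "intrinsics" (3x3 intrinsics, pixels), "dist_coeffs" ([k1, k2, p1, p2, k3] as OpenCV has them; the pictures are not rectified), "position" and "attitude" of the camera in the world. Camera axes: x right, y down, z forward; pixel columns grow to the right and rows downward; lengths in mm; the calibration is good to about 2 mm. A picture is of the moment at which its call begins.
- manip.sign_off(): hands the job in, once; it reports no verdict.
The state is a dict: "clock": time; "joints": joint angles; "qd": joint speeds; "effort": joint torques, N m; "eef_pos": TCP position; "eef_rot": TCP orientation; "wrist_force": force on the tool from outside, world axes, zero at the start; "moment": the same for the moment, N m; "finger_gap": finger opening in mm.
Only numpy, scipy, OpenCV 4.12 (cv2) and the standard library are available. Lean on these libraries where they do the work, as an engineer would, in place of code of your own. Each camera call takes 0.05 s, during which the arm holds its last target.

## Working session

There is one attempt and no reset: what is moved stays moved. The work goes in short steps, Python scripts to look and compute and a tool call to move; the robot and the scene stay as the last step left them, time stands still between calls to the robot, and variables do not carry over. Pictures are saved under pics/ and viewed, and the job is handed in when it is done.

Besides the shell and the picture viewer there is one more tool, called after "Request:" as a command line: name --argument value ..., lists and objects as JSON in quotes. drive_tool: Moves the arm, as the interface text tells. Its arguments: {"type":"object","properties":{"steps":{"type":"array"},"squeeze":{"type":"number"}},"required":["steps"]}

```bash
mkdir -p pics; ls; python3 - <<'E'
from cell import manip
import cv2
s=manip.read_state(); print(s)
print(manip.finger_overhang)
for n in ("side","top","wrist"):
    c=manip.camera(n); cv2.imwrite(f"pics/{n}0.png",c["frame"][:,:,::-1])
    print(n,c["intrinsics"],c["dist_coeffs"],c["position"],c["attitude"])
E
```

```text
pics
{'clock': 0.0, 'joints': array([ 1.25037628e+00,  3.00438332e-01,  1.52157465e+00,  2.75193223e-05,
        1.32071653e+00, -6.65916639e-02]), 'qd': array([ 2.26968336e-04,  3.35895109e-04,  2.31119262e-03, -7.35450691e-05,
        2.01106957e-04,  5.29124197e-04]), 'effort': array([ 2.58865388e-03, -5.31803906e+01, -3.52734590e+01,  7.09072687e-02,
        2.44325126e-02, -9.84726557e-05]), 'eef_pos': array([138.02593556, 532.14638282, 221.90702183]), 'eef_rot': array([-3.14046010e+00, -1.02245343e-04,  2.88775739e+00]), 'wrist_force': array([-0.70074506, -0.0471539 ,  0.11304964]), 'moment': array([-0.04201243, -0.00346949, -0.02766955]), 'finger_gap': 94.35281636006461}
17.0
side [[518.971075     0.         323.39009293]
 [  0.         518.971075   214.40976056]
 [  0.           0.           1.        ]] [-0.16384837  0.          0.          0.          0.        ] [  118.7439484  -1047.10886927  1062.85661268] [-2.31724182  0.00539919 -0.40777393]
top [[446.72696444   0.         320.88315044]
 [  0.         446.72696444 194.35807093]
 [  0.           0.           1.        ]] [-0.08465502  0.          0.          0.          0.        ] [ 282.8994125   -79.74591551 1177.30030142] [-2.93993137  0.00507704 -1.51420744]
wrist [[303.36963395   0.         321.00569935]
 [  0.         303.36963395 195.35991115]
 [  0.           0.           1.        ]] [-0.0554658  0.         0.         0.         0.       ] [ 64.79097478 550.57057623 384.51631877] [2.87694495e+00 1.81016122e-04 1.31654186e+00]
```

View pics/top0.png

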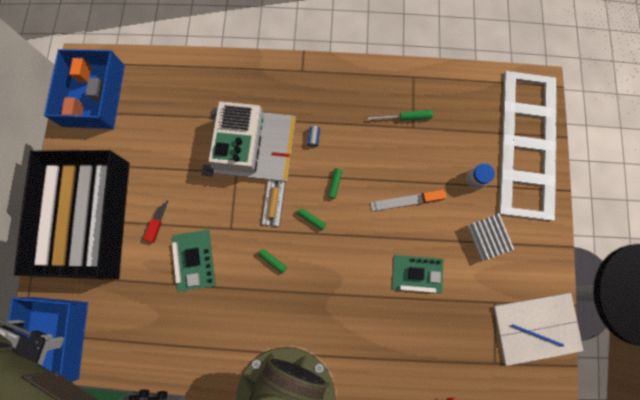

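View pics/side0.png

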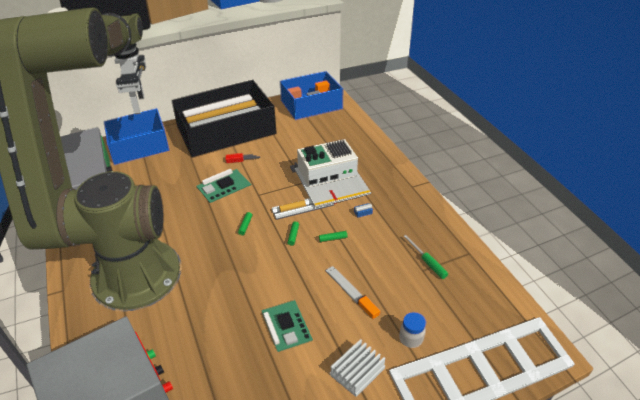

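```bash
cat > h.py <<'E'
from cell import manip
import cv2, numpy as np
from scipy.spatial.transform import Rotation as R
def cam(n): return manip.camera(n)
def rays(c,px):
    px=np.asarray(px,float).reshape(-1,1,2)
    u=cv2.undistortPoints(px,c["intrinsics"],c["dist_coeffs"]).reshape(-1,2)
    d=np.c_[u,np.ones(len(u))]
    return d@R.from_euler("xyz",c["attitude"]).as_matrix().T
def plane(c,px,z):
    d=rays(c,px); p=np.asarray(c["position"]); return p+d*((z-p[2])/d[:,2])[:,None]
def depth(c,px):
    px=np.asarray(px).reshape(-1,2); r=c["range_z"][px[:,1].astype(int),px[:,0].astype(int)]
    return np.asarray(c["position"])+rays(c,px)*r[:,None]
def proj(c,P):
    M=R.from_euler("xyz",c["attitude"]).as_matrix()
    q=(np.asarray(P,float).reshape(-1,3)-c["position"])@M
    return cv2.projectPoints(q,np.zeros(3),np.zeros(3),c["intrinsics"],c["dist_coeffs"])[0].reshape(-1,2)
def hsvmask(c,lo,hi,roi=None):
    h=cv2.cvtColor(c["frame"],cv2.COLOR_RGB2HSV); m=cv2.inRange(h,lo,hi)
    if roi:
        z=np.zeros_like(m); x0,y0,x1,y1=roi; z[y0:y1,x0:x1]=m[y0:y1,x0:x1]; m=z
    return m
def crop(c,roi,k,name):
    x0,y0,x1,y1=roi; im=c["frame"][y0:y1,x0:x1,::-1]
    cv2.imwrite(name,cv2.resize(im,None,fx=k,fy=k,interpolation=cv2.INTER_CUBIC))
E
python3 - <<'E'
from h import *
c=cam("top"); s=cam("side")
crop(c,(190,90,350,240),5,"pics/top_unit.png"); crop(c,(350,170,470,230),6,"pics/top_bar.png")
crop(s,(260,130,400,280),5,"pics/side_unit.png")
for n,p in dict(bench=(340,150),barh=(435,196),fulc=(313,136),plate=(280,140),rod=(273,200)).items(): print(n,depth(c,p).round(1))
E
```

```text
bench [[ 649.8 -105.6    0.7]]
barh [[ 530.4 -362.2   23.7]]
fulc [[676.9 -30.2  27.4]]
plate [[662.5  58.8  22.1]]
rod [[495.   63.8  28.7]]
```

View pics/top_unit.png

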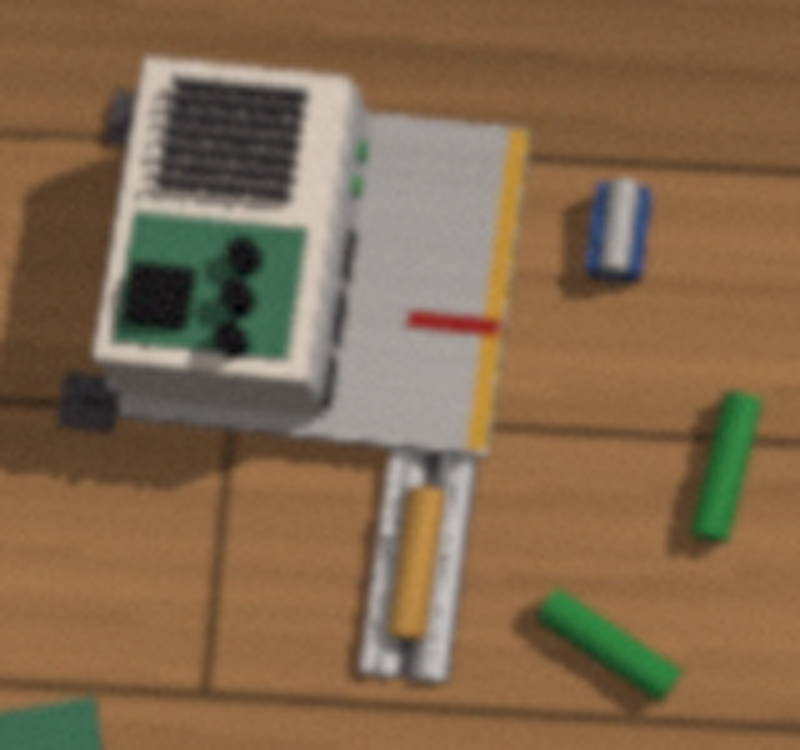

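View pics/top_bar.png

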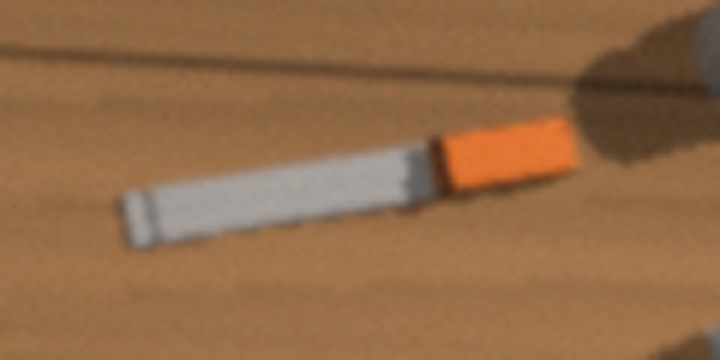

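View pics/side_unit.png

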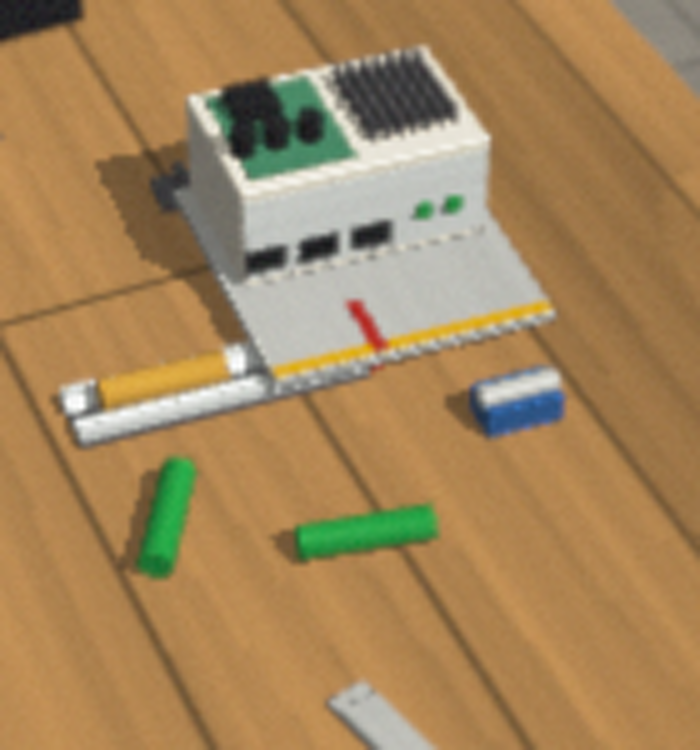

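Top view: the brass rod lies in the groove at (273,203). The green rods at (335,183), (311,219) and (272,261) only look like it. The orange-handled bar is at (408,200), not the red-handled tool at (153,228) or the green driver at (400,116). The blue fulcrum is at (313,136) and the unit's yellow edge runs from (295,116) to (287,180). The close crops confirm these choices.

```bash
cat > m.py <<'E'
from h import *
for n,rois in (("top",dict(y=(270,100,310,190),o=(415,180,460,210),b=(300,115,330,155),r=(255,180,290,230))),("side",dict(y=(300,170,380,230),o=(350,285,390,325),b=(345,195,385,225),r=(265,190,320,220)))):
    c=cam(n)
    def rect(m):
        k,_=cv2.findContours(m,cv2.RETR_EXTERNAL,cv2.CHAIN_APPROX_NONE); q=max(k,key=cv2.contourArea); return cv2.boxPoints(cv2.minAreaRect(q)),cv2.contourArea(q),cv2.minAreaRect(q)[0]
    for k,lo,hi,z in (("y",(18,120,100),(32,255,255),24),("o",(5,190,150),(14,255,255),20),("b",(100,100,40),(130,255,255),10),("r",(15,100,90),(25,255,255),22)):
        m=hsvmask(c,lo,hi,rois[k]); b,a,ctr=rect(m)
        print(n,k,a,b.round(1).tolist()); print(plane(c,b,z)[:,:2].round(1).tolist(), plane(c,ctr,z)[0,:2].round(1))
E
python3 m.py
```

```text
top y 99.5 [[286.79998779296875, 152.0], [291.6000061035156, 115.69999694824219], [295.5, 116.19999694824219], [290.70001220703125, 152.5]]
[[629.1, 37.6], [733.4, 32.0], [732.5, 21.3], [628.3, 27.1]] [680.3  29.5]
top o 133.5 [[424.0, 192.8000030517578], [443.3999938964844, 189.60000610351562], [444.79998779296875, 197.6999969482422], [425.29998779296875, 200.89999389648438]]
[[538.1, -333.5], [549.8, -385.7], [528.0, -389.3], [516.4, -337.4]] [ 533.  -361.4]
top b 11.0 [[307.0, 142.89999389648438], [308.8999938964844, 127.9000015258789], [310.6000061035156, 128.10000610351562], [308.70001220703125, 143.10000610351562]]
[[662.2, -14.3], [705.8, -16.7], [705.4, -21.5], [661.9, -19.1]] [683.7 -17.9]
top r 186.5 [[267.1000061035156, 216.6999969482422], [271.20001220703125, 186.39999389648438], [278.3999938964844, 187.3000030517578], [274.3999938964844, 217.6999969482422]]
[[450.8, 76.7], [532.7, 72.5], [531.1, 53.0], [449.4, 57.4]] [490.7  64.9]
side y 42.0 [[337.6000061035156, 197.39999389648438], [369.79998779296875, 189.3000030517578], [370.3999938964844, 191.39999389648438], [338.1000061035156, 199.5]]
[[629.2, 39.2], [737.1, 33.8], [733.9, 24.0], [626.6, 29.6]] [681.2  31.7]
side o 2.0 [[372.0, 315.0], [373.0, 315.0], [373.0, 318.0], [372.0, 318.0]]
[[525.7, -392.6], [527.9, -393.6], [523.8, -401.7], [521.5, -400.7]] [ 524.7 -397.1]
side b 65.5 [[354.8999938964844, 211.8000030517578], [370.8999938964844, 207.8000030517578], [372.20001220703125, 212.6999969482422], [356.20001220703125, 216.6999969482422]]
[[656.4, -27.3], [708.7, -30.6], [702.0, -51.8], [650.2, -48.3]] [679.2 -39.6]
side r 784.5 [[265.0, 190.0], [308.0, 190.0], [308.0, 219.0], [265.0, 219.0]]
[[437.4, 164.5], [560.3, 110.2], [510.7, -11.9], [395.1, 38.8]] [475.3  73.4]
```

```bash
python3 - <<'E'
from h import *
c=cam("top")
e=plane(c,[(295.6,115.8),(287.4,180.6)],24)[:,:2]; print("edge",e.round(1),np.linalg.norm(e[0]-e[1]))
v=e[0]-e[1]; u=v/np.linalg.norm(v); n=np.array([-u[1],u[0]]); o=e[1]+85*u; print("yaw",np.arctan2(u[1],u[0]),"origin",o, "lip",o+50*u)
f=plane(c,[(315.2,126),(313,146)],28)[:,:2]; print("ridge",f.round(1),"stand",[( (p-o)@u,(p-o)@n) for p in f.tolist() and f])
fb=plane(c,[(308.4,126.5),(320.2,127),(318.2,146.5),(307.4,145.2)],18)[:,:2]; print("fulc box stand",[( ((p-o)@u).round(1),((p-o)@n).round(1)) for p in fb])
t=plane(c,[(370.4,203),(372.2,211.3)],4)[:,:2]; h=plane(c,[(445.5,189.7),(446.7,198)],20)[:,:2]
print("tip",t.round(1),"hend",h.round(1)); tm,hm=t.mean(0),h.mean(0); w=tm-hm; print(tm,hm,np.linalg.norm(w),np.arctan2(w[1],w[0]))
w/=np.linalg.norm(w);print("handle centre",hm+32*w,"center",hm+100*w)
r=plane(c,[(276,187.5),(271.3,217.3)],20)[:,:2];print("rod ends",r,[( ((p-o)@u).round(1),((p-o)@n).round(1)) for p in r])
g=plane(c,[(190+372/5,90+672/5),(190+447/5,90+680/5)],13)[:,:2];print("rail end",[( ((p-o)@u).round(1),((p-o)@n).round(1)) for p in g])
E
```

```text
edge [[733.7  21.1]
 [550.3  30.3]] 183.64752554672725
yaw -0.04999594742278567 origin [635.14794     26.03511668] lip [685.08546314  23.5363606 ]
ridge [[705.5 -34.5]
 [648.5 -32. ]] stand [(np.float64(73.32826688128745), np.float64(-56.93725585679104)), (np.float64(16.20146310968736), np.float64(-57.2615790071001))]
fulc box stand [(np.float64(73.6), np.float64(-38.0)), (np.float64(75.5), np.float64(-70.3)), (np.float64(19.4), np.float64(-70.9)), (np.float64(20.0), np.float64(-41.3))]
tip [[ 505.9 -193.6]
 [ 483.7 -199.2]] hend [[ 549.9 -391.2]
 [ 527.5 -394.5]]
[ 494.7741478  -196.43755109] [ 538.67358729 -392.85197834] 201.2604979133924 1.790686541715845
handle centre [ 531.69366784 -361.62249348] center [ 516.86133902 -295.25983816]
rod ends [[530.73450434  59.59410153]
 [450.28373383  65.8162706 ]] [(np.float64(-106.0), np.float64(28.3)), (np.float64(-186.6), np.float64(30.5))]
rail end [(np.float64(-206.3), np.float64(47.1)), (np.float64(-206.3), np.float64(7.3))]
```

Request:
drive_tool --steps '[{"delta_pos": [16,-36,0],"yaw": -0.12,"hand": 60},{"delta_pos": [16,-36,0],"yaw": -0.12,"hand": 60},{"delta_pos": [16,-36,0],"yaw": -0.12,"hand": 60},{"delta_pos": [16,-36,0],"yaw": -0.12,"hand": 60},{"delta_pos": [16,-36,0],"yaw": -0.12,"hand": 60}]' --squeeze 6

```text
clock: 0.82
eef_pos: [218.3, 350.7, 222.4]
eef_rot: [3.141, -0.0, 2.282]
wrist_force: [1.2, 0.4, 0.2]
finger_gap: 64.1
```

Request:
drive_tool --steps '[{"delta_pos": [16,-36,0],"yaw": -0.12,"hand": 60},{"delta_pos": [16,-36,0],"yaw": -0.12,"hand": 60},{"delta_pos": [16,-36,0],"yaw": -0.12,"hand": 60},{"delta_pos": [16,-36,0],"yaw": -0.12,"hand": 60},{"delta_pos": [16,-36,0],"yaw": 0,"hand": 60}]'

```text
clock: 1.23
eef_pos: [298.3, 170.7, 222.7]
eef_rot: [3.141, -0.0, 1.8]
wrist_force: [0.8, 1.1, 0.6]
finger_gap: 59.7
```

Request:
drive_tool --steps '[{"delta_pos": [16,-36,0],"yaw": 0,"hand": 60},{"delta_pos": [16,-36,0],"yaw": 0,"hand": 60},{"delta_pos": [16,-36,0],"yaw": 0,"hand": 60},{"delta_pos": [16,-36,0],"yaw": 0,"hand": 60},{"delta_pos": [16,-36,0],"yaw": 0,"hand": 60}]'

```text
clock: 1.65
eef_pos: [378.4, -9.7, 222.8]
eef_rot: [3.141, 0.0, 1.808]
wrist_force: [0.3, 1.1, -0.6]
finger_gap: 60.1
```

Request:
drive_tool --steps '[{"delta_pos": [16,-36,0],"yaw": 0,"hand": 60},{"delta_pos": [16,-36,0],"yaw": 0,"hand": 60},{"delta_pos": [16,-36,0],"yaw": 0,"hand": 60},{"delta_pos": [16,-36,0],"yaw": 0,"hand": 60},{"delta_pos": [16,-36,0],"yaw": -0.018,"hand": 60}]'

```text
clock: 2.07
eef_pos: [458.4, -189.8, 222.4]
eef_rot: [3.141, 0.0, 1.79]
wrist_force: [0.3, 0.1, 0.3]
finger_gap: 59.8
```

Request:
drive_tool --steps '[{"delta_pos": [16,-36,-10],"yaw": 0,"hand": 60},{"delta_pos": [16,-36,-10],"yaw": 0,"hand": 60},{"delta_pos": [16,-36,-20],"yaw": 0,"hand": 60},{"delta_pos": [16,-36,-30],"yaw": 0,"hand": 60},{"delta_pos": [10,-28,-30],"yaw": 0,"hand": 60}]'

```text
clock: 2.48
eef_pos: [529.4, -353.8, 128.4]
eef_rot: [3.14, 0.002, 1.789]
wrist_force: [0.7, -0.1, -0.2]
finger_gap: 59.7
```

```bash
python3 - <<'E'
from h import *
s=manip.read_state();print(s["eef_pos"],s["eef_rot"])
c=cam("wrist"); cv2.imwrite("pics/w1.png",c["frame"][:,:,::-1])
m=hsvmask(c,(5,150,90),(16,255,255)); k,_=cv2.findContours(m,0,1); q=max(k,key=cv2.contourArea); b=cv2.minAreaRect(q); print(b, plane(c,cv2.boxPoints(b),20).round(1), plane(c,b[0],20).round(1))
E
```

```text
[ 529.44729682 -353.76191339  128.3734305 ] [3.14013607e+00 1.69522413e-03 1.78935381e+00]
((324.0, 206.0), (58.0, 26.0), 90.0) [[ 516.8 -337.1   20. ]
 [ 539.9 -332.    20. ]
 [ 552.9 -387.2   20. ]
 [ 528.6 -392.6   20. ]] [[ 534.4 -361.5   20. ]]
```

View pics/w1.png

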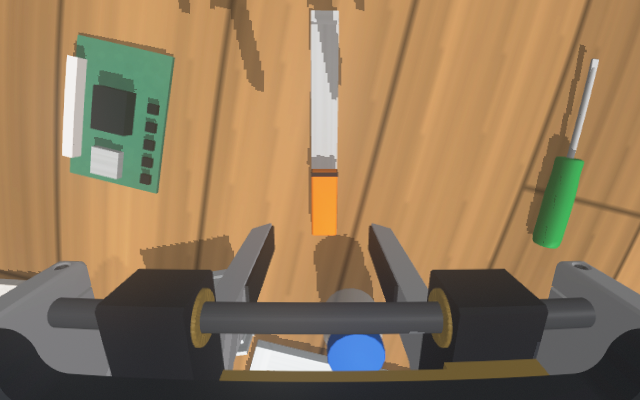

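The wrist view shows the orange handle at (324,205), centred between the open fingers and parallel to them. I'll descend and grip.

Request:
drive_tool --steps '[{"delta_pos": [4,-8,-25],"yaw": 0,"hand": 60},{"delta_pos": [0,0,-30],"yaw": 0,"hand": 60},{"delta_pos": [0,0,-30],"yaw": 0,"hand": 60},{"delta_pos": [0,0,-16],"yaw": 0,"hand": 60},{"delta_pos": [0,0,-8],"yaw": 0,"hand": 60}]'

```text
clock: 2.95
eef_pos: [531.4, -358.7, 17.0]
eef_rot: [-3.139, -0.003, 1.79]
wrist_force: [-19.8, 9.7, 72.3]
finger_gap: 60.3
```

Request:
drive_tool --steps '[{"delta_pos": [0,0,0],"yaw": 0,"hand": 30},{"delta_pos": [0,0,0],"yaw": 0,"hand": 15},{"delta_pos": [0,0,0],"yaw": 0,"hand": 15},{"delta_pos": [0,0,0],"yaw": 0,"hand": 15},{"delta_pos": [0,0,0],"yaw": 0,"hand": 15}]' --squeeze 7

```text
clock: 3.37
eef_pos: [532.7, -359.6, 20.3]
eef_rot: [3.141, 0.001, 1.79]
wrist_force: [-0.6, 0.1, -0.3]
finger_gap: 30.4
```

Request:
drive_tool --steps '[{"delta_pos": [0,0,0],"yaw": 0,"hand": 15},{"delta_pos": [0,0,0],"yaw": 0,"hand": 15},{"delta_pos": [0,0,0],"yaw": 0,"hand": 15}]'

```text
clock: 3.62
eef_pos: [532.7, -359.6, 20.2]
eef_rot: [3.141, 0.0, 1.79]
wrist_force: [0.1, 0.0, 3.1]
finger_gap: 23.4
```

Request:
drive_tool --steps '[{"delta_pos": [0,0.5,8],"yaw": 0,"hand": 15},{"delta_pos": [0,1,9],"yaw": 0,"hand": 15},{"delta_pos": [-0.5,2,9],"yaw": 0,"hand": 15},{"delta_pos": [-0.5,2,9],"yaw": 0,"hand": 15},{"delta_pos": [-0.5,2.5,9],"yaw": 0,"hand": 15}]'

```text
clock: 4.03
eef_pos: [531.0, -351.3, 65.0]
eef_rot: [3.141, 0.0, 1.79]
wrist_force: [-0.7, 0.2, -2.0]
finger_gap: 24.0
```

Request:
drive_tool --steps '[{"delta_pos": [-1,3,8],"yaw": 0,"hand": 15},{"delta_pos": [-1,3,8],"yaw": 0,"hand": 15},{"delta_pos": [0,0,0],"yaw": 0,"hand": 15}]'

```text
clock: 4.28
eef_pos: [529.5, -345.3, 81.9]
eef_rot: [3.14, 0.002, 1.79]
wrist_force: [0.2, -0.4, -0.6]
finger_gap: 24.2
```

```bash
python3 - <<'E'
from h import *
s=manip.read_state();print(s["eef_pos"],s["wrist_force"])
c=cam("wrist"); cv2.imwrite("pics/w2.png",c["frame"][:,:,::-1])
c=cam("side"); crop(c,(260,180,460,330),4,"pics/s2.png")
E
```

```text
[ 529.48578922 -345.30330775   81.87366477] [ 0.18925903 -0.38837606 -0.61508567]
```

View pics/s2.png

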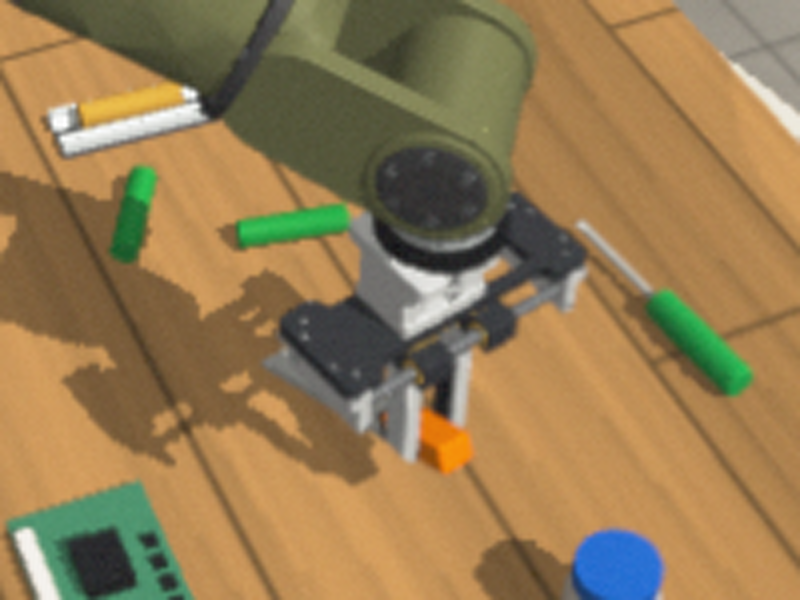

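View pics/w2.png

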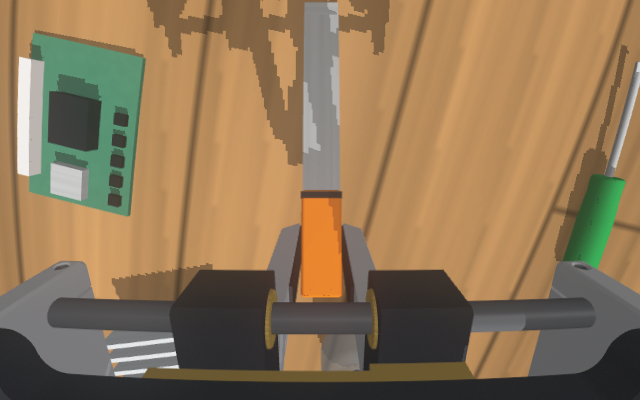

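```bash
cat > tilt.py <<'E'
from h import *
s=manip.read_state();print("tcp",s["eef_pos"].round(1),s["eef_rot"].round(3),"F",s["wrist_force"].round(1),"gap",round(s["finger_gap"],1),"t",round(s["clock"],2))
c=cam("wrist")
p=depth(c,[(321,r) for r in range(2,290,16)]); print(p.round(1))
q=depth(c,[(321,r) for r in range(5,170,5)]); d=q-q[-1]; a=np.polyfit(np.hypot(d[:,0],d[:,1]),q[:,2],1); print("slope",a, "yaw",np.arctan2(*(q[0]-q[-1])[[1,0]]))
E
python3 tilt.py
```

```text
tcp [ 529.2 -345.5   80.2] [3.141e+00 1.000e-03 1.790e+00] F [ 0.3 -1.5 -1.1] gap 24.0 t 4.38
[[ 496.4 -197.     5.6]
 [ 499.1 -209.3   13.1]
 [ 501.5 -220.3   17.2]
 [ 503.9 -231.1   21.7]
 [ 506.3 -241.6   25. ]
 [ 508.6 -252.1   29.5]
 [ 510.9 -262.3   33.2]
 [ 513.1 -272.4   36.9]
 [ 515.3 -282.3   40.6]
 [ 517.4 -292.    44.9]
 [ 519.6 -301.6   48.9]
 [ 512.9 -272.   242.7]
 [ 523.1 -317.3   68.4]
 [ 525.  -326.2   71.3]
 [ 526.9 -334.5   75.5]
 [ 528.8 -343.3   78.1]
 [ 530.7 -351.7   81.6]
 [ 532.5 -360.    85.1]]
slope [-0.50712934 61.74504978] yaw 1.7891555522111435
```

Request:
drive_tool --steps '[{"delta_pos": [0,0,0],"yaw": 0,"hand": 10},{"delta_pos": [0,0,0],"yaw": 0,"hand": 10},{"delta_pos": [0,0,15],"yaw": 0,"hand": 10},{"delta_pos": [0,0,25],"yaw": 0,"hand": 10},{"delta_pos": [0,0,25],"yaw": 0,"hand": 10}]' --squeeze 50

```text
clock: 4.85
eef_pos: [528.4, -345.1, 144.2]
eef_rot: [-3.14, -0.002, 1.79]
wrist_force: [0.8, -0.3, -3.1]
finger_gap: 23.4
```

Request:
drive_tool --steps '[{"delta_pos": [10,14,0],"yaw": 0,"hand": 10},{"delta_pos": [20,28,0],"yaw": -0.05,"hand": 10},{"delta_pos": [20,28,0],"yaw": -0.08,"hand": 10},{"delta_pos": [20,28,0],"yaw": -0.08,"hand": 10},{"delta_pos": [20,28,0],"yaw": -0.059,"hand": 10}]'

```text
clock: 5.27
eef_pos: [619.5, -218.1, 144.1]
eef_rot: [-3.14, -0.0, 1.516]
wrist_force: [0.1, -1.0, -1.2]
finger_gap: 23.2
```

Request:
drive_tool --steps '[{"delta_pos": [20,28,0],"yaw": 0,"hand": 10},{"delta_pos": [15,21,0],"yaw": 0,"hand": 10},{"delta_pos": [12,16,0],"yaw": 0,"hand": 10},{"delta_pos": [5,8,0],"yaw": 0,"hand": 10},{"delta_pos": [0,0,0],"yaw": 0,"hand": 10}]'

```text
clock: 5.68
eef_pos: [671.4, -144.9, 143.8]
eef_rot: [-3.14, -0.0, 1.523]
wrist_force: [0.4, -0.1, -1.7]
finger_gap: 23.2
```

```bash
python3 tilt.py; python3 - <<'E'
from h import *
c=cam("top"); crop(c,(250,90,410,240),5,"pics/t3.png")
c=cam("wrist"); cv2.imwrite("pics/w3.png",c["frame"][:,:,::-1])
E
```

```text
tcp [ 671.4 -144.9  143.8] [-3.14  -0.     1.523] F [ 0.4 -0.1 -1.7] gap 23.2 t 5.68
[[ 679.1    8.5   65.5]
 [ 678.4   -5.3   76.6]
 [ 677.9  -16.    78.5]
 [ 677.4  -27.5   84.1]
 [ 676.8  -38.7   90.3]
 [ 676.3  -49.1   92.2]
 [ 675.8  -59.7   97.5]
 [ 675.3  -70.   100.2]
 [ 674.8  -80.1  104.8]
 [ 674.4  -90.   109.6]
 [ 673.9  -99.9  112.4]
 [ 673.4 -109.8  115.5]
 [ 673.2 -115.6  133.5]
 [ 672.7 -125.   135.2]
 [ 672.3 -133.3  139.9]
 [ 671.9 -142.5  142. ]
 [ 671.4 -151.2  145.1]
 [ 671.  -159.7  148.6]]
slope [ -0.3962029  113.21907205] yaw 1.5229427064111047
```

View pics/t3.png

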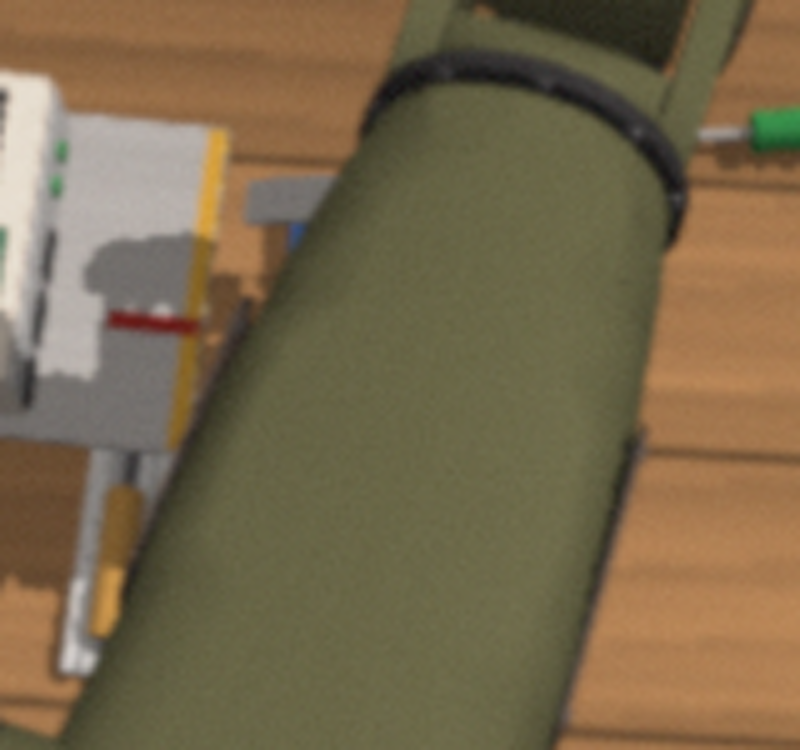

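View pics/w3.png

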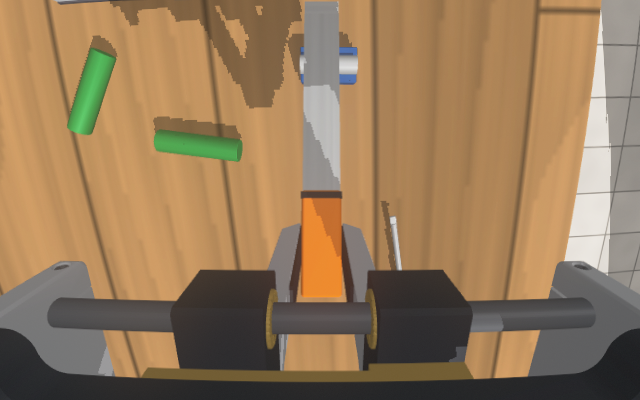

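```bash
python3 - <<'E'
from h import *
c=cam("wrist"); t=cam("top")
print("ridge",plane(c,[(300,66),(358,66),(329,66)],28).round(1)); print("block",plane(c,[(300,48),(357,48),(357,84)],20).round(1))
print("tip top-cam",plane(t,[(299,126.6),(299,134.8)],66).round(1))
print("tip wrist row0",depth(c,[(321,y) for y in (0,1,3,5)]).round(1))
E
```

```text
ridge [[658.4 -31.6  28. ]
 [708.4 -34.1  28. ]
 [683.4 -32.9  28. ]]
block [[659.  -15.4  20. ]
 [708.9 -17.9  20. ]
 [708.1 -48.2  20. ]]
tip top-cam [[687.6   6.4  66. ]
 [665.    4.9  66. ]]
tip wrist row0 [[6.797e+02 2.860e+01 6.000e-01]
 [6.796e+02 2.780e+01 3.000e-01]
 [6.784e+02 3.900e+00 6.960e+01]
 [6.784e+02 2.900e+00 6.860e+01]]
```

Request:
drive_tool --steps '[{"delta_pos": [6.5,4,-10],"yaw": 0,"hand": 10},{"delta_pos": [0,4,-12],"yaw": 0,"hand": 10},{"delta_pos": [0,0,-12],"yaw": 0,"hand": 10},{"delta_pos": [0,0,-10],"yaw": 0,"hand": 10},{"delta_pos": [0,0,0],"yaw": 0,"hand": 10}]'

```text
clock: 6.35
eef_pos: [676.2, -138.2, 97.0]
eef_rot: [-3.137, -0.001, 1.521]
wrist_force: [-0.7, -0.8, -2.7]
finger_gap: 23.4
```

```bash
python3 tilt.py; python3 - <<'E'
from h import *
c=cam("top"); crop(c,(250,90,350,190),7,"pics/t4.png")
c=cam("wrist"); cv2.imwrite("pics/w4.png",c["frame"][:,:,::-1])
c=cam("side"); crop(c,(320,140,440,260),6,"pics/s4.png")
E
```

```text
tcp [ 676.2 -138.2   97. ] [-3.137e+00 -1.000e-03  1.521e+00] F [-0.7 -0.8 -2.7] gap 23.4 t 6.35
[[ 683.9   14.7   20.6]
 [ 683.3    1.4   30.1]
 [ 682.7   -9.7   33.3]
 [ 682.2  -20.7   37. ]
 [ 681.6  -31.6   41. ]
 [ 681.1  -42.3   44.5]
 [ 680.6  -52.9   49.3]
 [ 680.1  -63.2   52.1]
 [ 679.6  -73.4   56.8]
 [ 679.1  -83.4   60.9]
 [ 678.7  -93.2   65.7]
 [ 678.2 -103.1   68.3]
 [ 678.  -109.2   85.7]
 [ 677.5 -118.3   88.3]
 [ 677.1 -126.9   92.1]
 [ 676.7 -135.7   95.2]
 [ 676.3 -144.1   99. ]
 [ 675.8 -152.8  102.1]]
slope [-0.52005711 79.01479937] yaw 1.5224468991112834
```

View pics/t4.png

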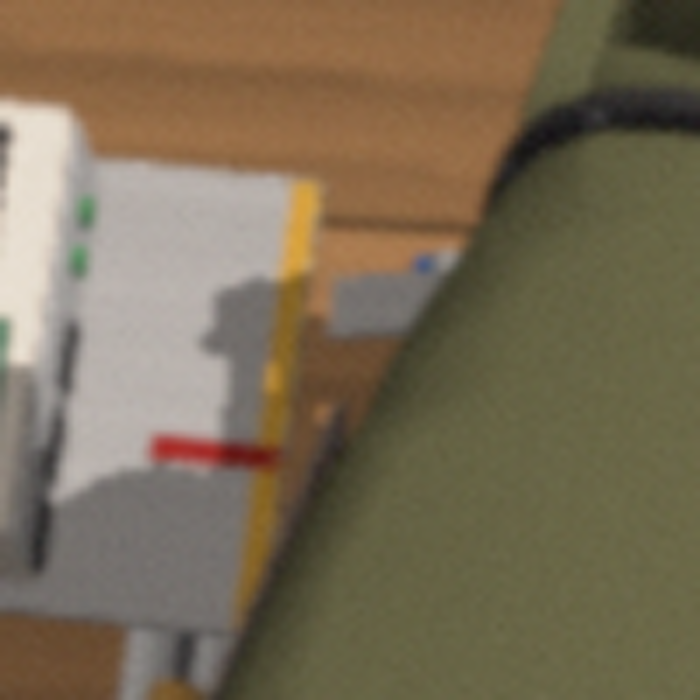

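View pics/s4.png

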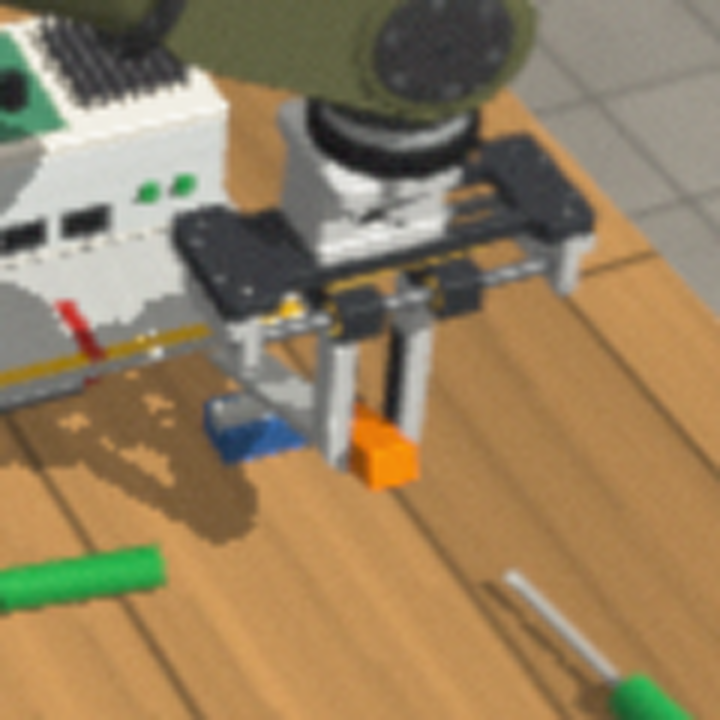

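View pics/w4.png

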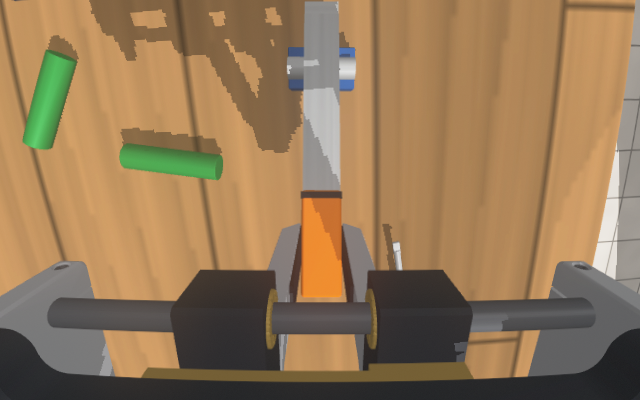

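Request:
drive_tool --steps '[{"delta_pos": [0.2,3,-3],"yaw": 0,"hand": 10},{"delta_pos": [0.2,5,-2],"yaw": 0,"hand": 10},{"delta_pos": [0.3,5,-2],"yaw": 0,"hand": 10},{"delta_pos": [0.3,5,-2],"yaw": 0,"hand": 10},{"delta_pos": [0.2,3,-1.5],"yaw": 0,"hand": 10}]'

```text
clock: 6.97
eef_pos: [680.5, -126.2, 95.5]
eef_rot: [3.132, 0.015, 1.518]
wrist_force: [-6.1, -61.2, 26.4]
finger_gap: 23.5
```

```bash
python3 tilt.py; python3 - <<'E'
from h import *
c=cam("top"); crop(c,(250,90,350,190),7,"pics/t5.png")
E
```

```text
tcp [ 680.5 -126.2   95.5] [3.132 0.015 1.518] F [ -6.1 -61.2  26.4] gap 23.5 t 6.97
[[ 689.6   24.5   19.3]
 [ 688.9   12.3   25.9]
 [ 688.2    0.8   31.5]
 [ 687.6  -10.1   35.4]
 [ 687.   -20.9   39.7]
 [ 686.4  -31.4   43.8]
 [ 685.8  -41.8   48.6]
 [ 685.2  -52.    50.6]
 [ 684.6  -62.    57.1]
 [ 684.1  -72.    59.4]
 [ 683.5  -81.8   63.2]
 [ 683.   -91.7   65.9]
 [ 682.5  -97.3   84. ]
 [ 682.  -106.7   85.8]
 [ 681.5 -114.9   90.8]
 [ 681.  -124.    93.2]
 [ 680.5 -132.5   96.8]
 [ 680.  -140.3  101.5]]
slope [-0.403487   64.68624038] yaw 1.5137966531731308
```

View pics/t5.png

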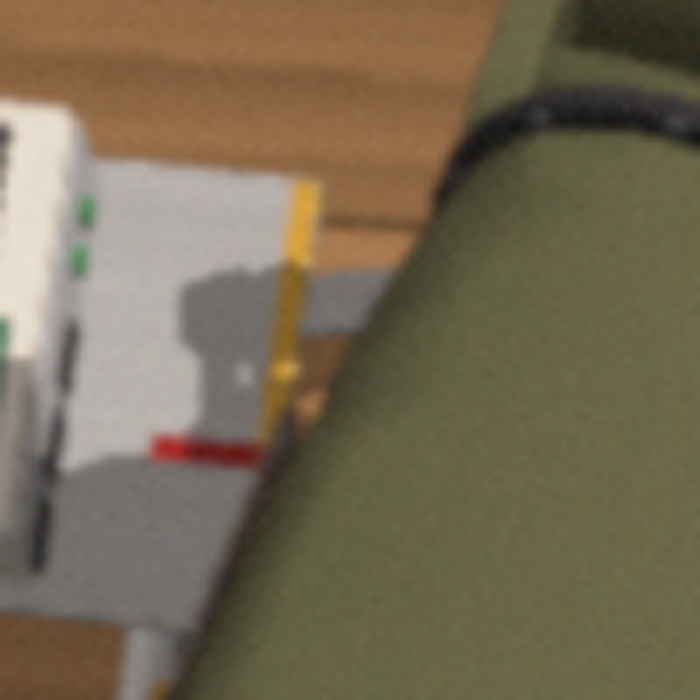

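The tip caught on the plate's front face at 61 N. I'll back off straight away and come in lower.

Request:
drive_tool --steps '[{"delta_pos": [-0.5,-10,3.5],"yaw": 0,"hand": 10},{"delta_pos": [-0.5,-10,3.5],"yaw": 0,"hand": 10},{"delta_pos": [0,-4,1],"yaw": 0,"hand": 10},{"delta_pos": [0,0,0],"yaw": 0,"hand": 10}]'

```text
clock: 7.4
eef_pos: [677.7, -141.8, 98.2]
eef_rot: [-3.142, -0.0, 1.52]
wrist_force: [0.0, 0.3, -1.5]
finger_gap: 23.2
```

```bash
python3 tilt.py; python3 - <<'E'
from h import *
c=cam("wrist"); cv2.imwrite("pics/w5.png",c["frame"][:,:,::-1])
c=cam("top"); crop(c,(250,90,350,190),7,"pics/t6.png")
E
```

```text
tcp [ 677.7 -141.8   98.2] [-3.142 -0.     1.52 ] F [ 0.   0.3 -1.5] gap 23.2 t 7.4
[[ 6.862e+02  1.790e+01  4.000e-01]
 [ 6.852e+02 -1.900e+00  2.970e+01]
 [ 6.846e+02 -1.320e+01  3.370e+01]
 [ 6.841e+02 -2.430e+01  3.770e+01]
 [ 6.835e+02 -3.550e+01  4.370e+01]
 [ 6.829e+02 -4.610e+01  4.720e+01]
 [ 6.824e+02 -5.660e+01  5.060e+01]
 [ 6.819e+02 -6.690e+01  5.520e+01]
 [ 6.814e+02 -7.700e+01  5.860e+01]
 [ 6.808e+02 -8.720e+01  6.100e+01]
 [ 6.804e+02 -9.690e+01  6.670e+01]
 [ 6.798e+02 -1.069e+02  6.900e+01]
 [ 6.795e+02 -1.128e+02  8.710e+01]
 [ 6.791e+02 -1.220e+02  8.910e+01]
 [ 6.786e+02 -1.307e+02  9.300e+01]
 [ 6.782e+02 -1.396e+02  9.580e+01]
 [ 6.777e+02 -1.480e+02  9.970e+01]
 [ 6.773e+02 -1.567e+02  1.029e+02]]
slope [-0.51926967 79.9982317 ] yaw 1.5198570213562033
```

View pics/w5.png

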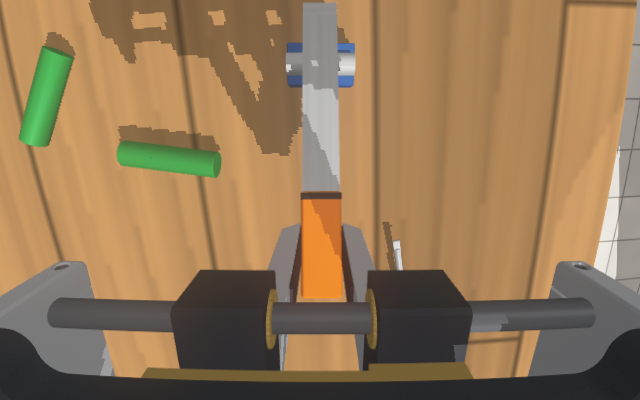

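View pics/t6.png

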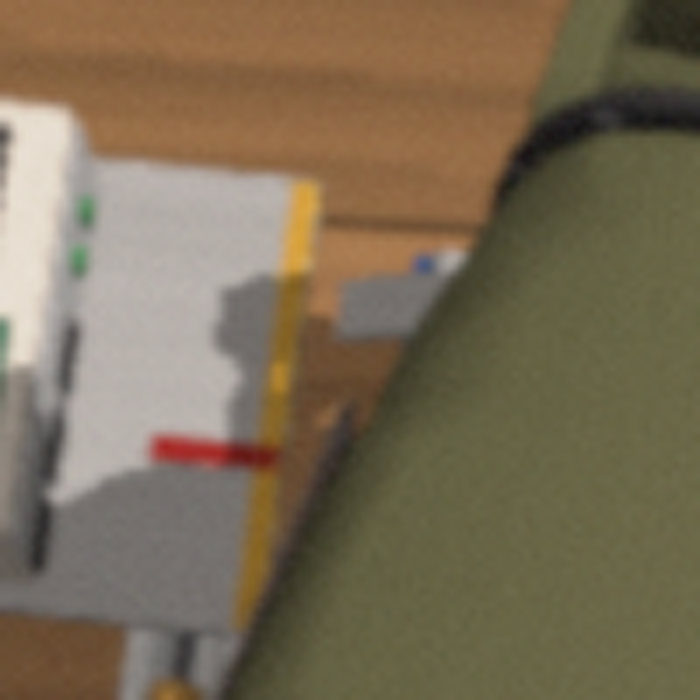

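Request:
drive_tool --steps '[{"delta_pos": [0,0,-4.5],"yaw": 0,"hand": 10},{"delta_pos": [0.2,4,-1.5],"yaw": 0,"hand": 10},{"delta_pos": [0.2,4,-1.5],"yaw": 0,"hand": 10},{"delta_pos": [0.2,4,-1.5],"yaw": 0,"hand": 10},{"delta_pos": [0,0,0],"yaw": 0,"hand": 10}]'

```text
clock: 7.97
eef_pos: [678.3, -128.2, 88.8]
eef_rot: [-3.141, -0.0, 1.522]
wrist_force: [-0.4, 0.7, -1.2]
finger_gap: 23.4
```

```bash
python3 tilt.py
```

```text
tcp [ 678.3 -128.2   88.8] [-3.141 -0.     1.522] F [-0.4  0.7 -1.2] gap 23.4 t 7.97
[[ 6.863e+02  2.820e+01  1.000e+00]
 [ 6.855e+02  1.160e+01  2.080e+01]
 [ 6.849e+02 -1.000e-01  2.650e+01]
 [ 6.844e+02 -1.090e+01  2.960e+01]
 [ 6.839e+02 -2.180e+01  3.380e+01]
 [ 6.833e+02 -3.240e+01  3.700e+01]
 [ 6.828e+02 -4.290e+01  4.000e+01]
 [ 6.823e+02 -5.330e+01  4.550e+01]
 [ 6.818e+02 -6.350e+01  4.850e+01]
 [ 6.813e+02 -7.340e+01  5.320e+01]
 [ 6.808e+02 -8.320e+01  5.750e+01]
 [ 6.804e+02 -9.290e+01  6.120e+01]
 [ 6.800e+02 -9.950e+01  7.620e+01]
 [ 6.796e+02 -1.084e+02  7.970e+01]
 [ 6.792e+02 -1.170e+02  8.370e+01]
 [ 6.787e+02 -1.260e+02  8.650e+01]
 [ 6.783e+02 -1.347e+02  8.970e+01]
 [ 6.779e+02 -1.430e+02  9.360e+01]]
slope [-0.50941067 70.17842738] yaw 1.5216203776933592
```

Request:
drive_tool --steps '[{"delta_pos": [0.2,3,-2.0],"yaw": 0,"hand": 10},{"delta_pos": [0.2,3,-1.2],"yaw": 0,"hand": 10},{"delta_pos": [0,0,0],"yaw": 0,"hand": 10}]'

```text
clock: 8.27
eef_pos: [678.8, -122.9, 86.0]
eef_rot: [3.141, -0.0, 1.521]
wrist_force: [0.8, 2.1, 0.2]
finger_gap: 23.6
```

Request:
drive_tool --steps '[{"delta_pos": [0.2,3,-1.2],"yaw": 0,"hand": 10},{"delta_pos": [0.2,3,-1.2],"yaw": 0,"hand": 10},{"delta_pos": [0,0,0],"yaw": 0,"hand": 10}]'

```text
clock: 8.52
eef_pos: [679.2, -116.9, 83.5]
eef_rot: [3.142, -0.0, 1.521]
wrist_force: [1.6, 2.3, 0.5]
finger_gap: 23.7
```

```bash
python3 tilt.py; python3 - <<'E'
from h import *
c=cam("top"); crop(c,(250,90,350,190),7,"pics/t7.png")
E
```

```text
tcp [ 679.2 -116.9   83.5] [ 3.142 -0.     1.521] F [1.6 2.3 0.5] gap 23.7 t 8.52
[[ 6.869e+02  3.000e+01  2.520e+01]
 [ 6.865e+02  2.220e+01  1.810e+01]
 [ 6.860e+02  1.130e+01  2.100e+01]
 [ 6.854e+02  4.000e-01  2.430e+01]
 [ 6.849e+02 -1.040e+01  2.780e+01]
 [ 6.843e+02 -2.110e+01  3.220e+01]
 [ 6.838e+02 -3.170e+01  3.730e+01]
 [ 6.833e+02 -4.190e+01  4.100e+01]
 [ 6.828e+02 -5.210e+01  4.430e+01]
 [ 6.823e+02 -6.200e+01  4.860e+01]
 [ 6.818e+02 -7.190e+01  5.220e+01]
 [ 6.813e+02 -8.170e+01  5.550e+01]
 [ 6.810e+02 -8.760e+01  7.340e+01]
 [ 6.806e+02 -9.650e+01  7.640e+01]
 [ 6.801e+02 -1.058e+02  7.820e+01]
 [ 6.797e+02 -1.142e+02  8.220e+01]
 [ 6.792e+02 -1.231e+02  8.490e+01]
 [ 6.788e+02 -1.317e+02  8.820e+01]]
slope [-0.34484034 51.7948695 ] yaw 1.5206409827451526
```

View pics/t7.png

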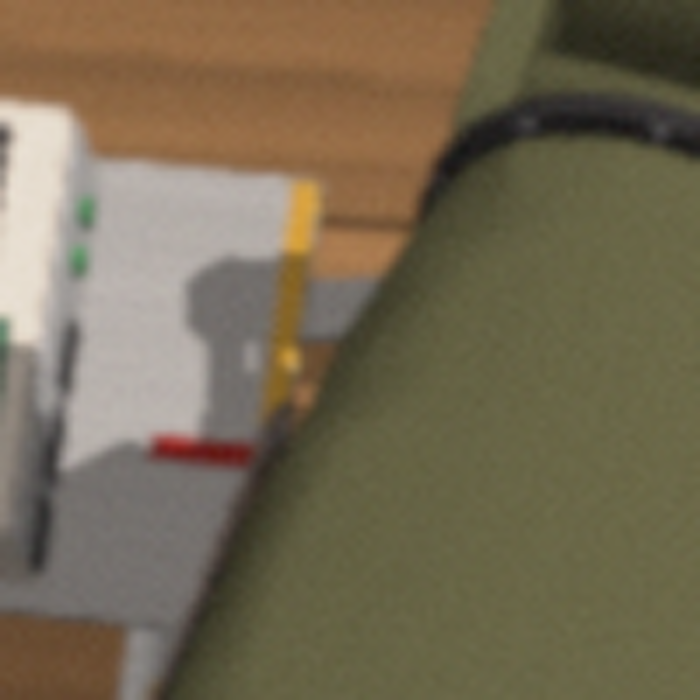

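The tip is now under the edge: the bar meets the yellow stripe at crop (300,305), with only about 2 N of contact force. Next I'll lever down slowly.

Request:
drive_tool --steps '[{"delta_pos": [0.1,2,-3],"yaw": 0,"hand": 10},{"delta_pos": [0,0,-3],"yaw": 0,"hand": 10},{"delta_pos": [0,0,-3],"yaw": 0,"hand": 10},{"delta_pos": [0,0,-3],"yaw": 0,"hand": 10}]' --squeeze 35

```text
clock: 8.95
eef_pos: [680.1, -117.4, 74.8]
eef_rot: [3.138, 0.003, 1.52]
wrist_force: [-6.6, -9.1, 23.8]
finger_gap: 23.8
```

```bash
python3 tilt.py
```

```text
tcp [ 680.1 -117.4   74.8] [3.138e+00 3.000e-03 1.520e+00] F [-6.6 -9.1 23.8] gap 23.8 t 8.95
[[ 688.    26.1   25.8]
 [ 687.6   17.7   22.5]
 [ 687.1    7.5   25.1]
 [ 686.5   -2.4   26.6]
 [ 686.   -12.8   30.7]
 [ 685.5  -22.8   33.5]
 [ 685.   -32.7   37. ]
 [ 684.5  -42.6   38.8]
 [ 683.9  -52.3   42.7]
 [ 683.4  -62.2   44.1]
 [ 682.9  -72.1   45.6]
 [ 682.4  -81.5   50.5]
 [ 682.1  -87.9   65.2]
 [ 681.6  -96.7   68.4]
 [ 681.1 -105.5   71.5]
 [ 680.7 -114.6   73.6]
 [ 680.2 -123.9   75.7]
 [ 679.7 -132.6   78.7]]
slope [-0.28375204 48.06170379] yaw 1.5190165481796645
```

Request:
drive_tool --steps '[{"delta_pos": [0,0,-3.5],"yaw": 0,"hand": 10},{"delta_pos": [0,0,-3.5],"yaw": 0,"hand": 10},{"delta_pos": [0,0,-3.5],"yaw": 0,"hand": 10},{"delta_pos": [0,0,0],"yaw": 0,"hand": 10}]'

```text
clock: 9.33
eef_pos: [680.2, -118.0, 63.7]
eef_rot: [3.137, 0.004, 1.52]
wrist_force: [-4.6, -10.7, 17.8]
finger_gap: 23.7
```

```bash
cat > edge.py <<'E'
from h import *
import sys
c=cam("side"); crop(c,(280,140,400,240),6,sys.argv[1])
m=hsvmask(c,(18,110,70),(34,255,255),(300,165,380,225)); ys,xs=np.nonzero(m)
p=depth(c,np.c_[xs,ys]); k=(p[:,2]<90)&(p[:,2]>10); p=p[k]
u=np.array([.9988,-.05]);n=np.array([.05,.9988]);o=np.array([635.1,26])
sx=(p[:,:2]-o)@u; sy=(p[:,:2]-o)@n
print("stripe n",len(p),"median z",np.median(p[:,2]).round(1),"sx",sx.min().round(),sx.max().round(),"sy med",np.median(sy).round(1))
# plate points
t=cam("top"); vv,uu=np.mgrid[100:185,262:300]; px=np.c_[uu.ravel(),vv.ravel()]; q=depth(t,px)
sx=(q[:,:2]-o)@u; sy=(q[:,:2]-o)@n
k=(sx>-75)&(sx<95)&(sy>8)&(sy<70)&(q[:,2]<75)&(q[:,2]>12); A=np.polyfit(sy[k],q[k,2],1); print("plate n",k.sum(),"z at edge",A[1].round(1),"slope",A[0].round(4))
E
python3 edge.py pics/s8.png; python3 tilt.py
```

```text
stripe n 103 median z 31.4 sx -124.0 23.0 sy med 10.5
plate n 1290 z at edge 32.0 slope -0.037
tcp [ 680.2 -117.9   63.8] [3.137 0.004 1.52 ] F [ -3.4 -12.   16.9] gap 24.0 t 9.43
[[ 687.9   22.1   25.5]
 [ 687.4   12.6   27.6]
 [ 686.9    3.5   28.6]
 [ 686.4   -5.7   29.7]
 [ 686.   -15.    31. ]
 [ 683.8  -42.2  226.1]
 [ 685.   -33.8   36.5]
 [ 684.5  -43.1   36.8]
 [ 684.   -52.5   39.5]
 [ 683.5  -61.9   41.2]
 [ 683.   -71.5   42.3]
 [ 682.5  -81.2   43.6]
 [ 682.   -90.7   46.2]
 [ 681.7  -96.4   60.3]
 [ 681.2 -105.5   62.1]
 [ 680.7 -114.5   64.2]
 [ 680.2 -123.8   66. ]
 [ 679.8 -133.    68.2]]
slope [-0.18324593 43.14606587] yaw 1.5190159979503577
```

View pics/s8.png

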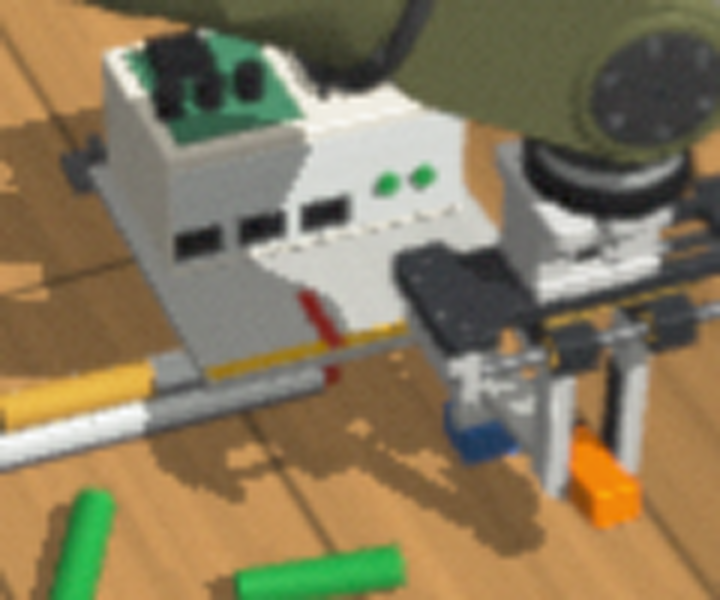

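Request:
drive_tool --steps '[{"delta_pos": [0,0,-3.5],"yaw": 0,"hand": 10},{"delta_pos": [0,0,-3.5],"yaw": 0,"hand": 10},{"delta_pos": [0,0,-3.5],"yaw": 0,"hand": 10},{"delta_pos": [0,0,-3.5],"yaw": 0,"hand": 10},{"delta_pos": [0,0,0],"yaw": 0,"hand": 10}]'

```text
clock: 9.9
eef_pos: [680.2, -117.7, 49.4]
eef_rot: [3.138, 0.003, 1.52]
wrist_force: [-3.6, -9.1, 16.0]
finger_gap: 23.7
```

```bash
python3 edge.py pics/s9.png; python3 tilt.py
```

```text
stripe n 99 median z 38.5 sx -124.0 17.0 sy med 12.8
plate n 1318 z at edge 40.1 slope -0.0858
tcp [ 680.2 -117.6   49.6] [3.138e+00 3.000e-03 1.520e+00] F [-3.3 -9.4 15.3] gap 23.8 t 10.0
[[ 6.874e+02  1.560e+01  3.270e+01]
 [ 6.870e+02  7.500e+00  3.320e+01]
 [ 6.866e+02 -6.000e-01  3.360e+01]
 [ 6.861e+02 -8.500e+00  3.270e+01]
 [ 6.857e+02 -1.700e+01  3.400e+01]
 [ 6.853e+02 -2.540e+01  3.450e+01]
 [ 6.848e+02 -3.400e+01  3.510e+01]
 [ 6.844e+02 -4.270e+01  3.590e+01]
 [ 6.839e+02 -5.150e+01  3.590e+01]
 [ 6.835e+02 -6.060e+01  3.630e+01]
 [ 6.830e+02 -6.970e+01  3.740e+01]
 [ 6.825e+02 -7.910e+01  3.740e+01]
 [ 6.821e+02 -8.840e+01  3.900e+01]
 [ 6.817e+02 -9.490e+01  4.940e+01]
 [ 6.812e+02 -1.042e+02  5.020e+01]
 [ 6.807e+02 -1.131e+02  5.230e+01]
 [ 6.802e+02 -1.230e+02  5.260e+01]
 [ 6.797e+02 -1.333e+02  5.280e+01]]
slope [-0.05939108 37.5253821 ] yaw 1.5196496620619742
```

Request:
drive_tool --steps '[{"delta_pos": [0,0,-3],"yaw": 0,"hand": 10},{"delta_pos": [0,0,-3],"yaw": 0,"hand": 10},{"delta_pos": [0,0,-3],"yaw": 0,"hand": 10},{"delta_pos": [0,0,0],"yaw": 0,"hand": 10}]'

```text
clock: 10.38
eef_pos: [680.4, -117.4, 40.7]
eef_rot: [3.137, 0.003, 1.52]
wrist_force: [-2.3, -8.6, 18.2]
finger_gap: 23.6
```

```bash
python3 edge.py pics/s10.png; python3 tilt.py | head -3
```

```text
stripe n 104 median z 43.1 sx -125.0 68.0 sy med 12.5
plate n 1335 z at edge 44.9 slope -0.1074
tcp [ 680.4 -117.3   40.7] [3.137e+00 3.000e-03 1.520e+00] F [-3.8 -8.5 17.7] gap 23.9 t 10.48
[[ 687.3   11.8   36.6]
 [ 686.9    4.5   36.4]
```

Request:
drive_tool --steps '[{"delta_pos": [0,0,-3],"yaw": 0,"hand": 10},{"delta_pos": [0,0,-3],"yaw": 0,"hand": 10},{"delta_pos": [0,0,0],"yaw": 0,"hand": 10}]'

```text
clock: 10.78
eef_pos: [680.4, -117.2, 34.7]
eef_rot: [3.137, 0.003, 1.521]
wrist_force: [-4.0, -6.5, 18.3]
finger_gap: 23.9
```

```bash
python3 edge.py pics/s11.png; python3 tilt.py
```

```text
stripe n 127 median z 45.2 sx -125.0 74.0 sy med 11.7
plate n 1342 z at edge 48.2 slope -0.125
tcp [ 680.4 -117.2   34.8] [3.137e+00 3.000e-03 1.521e+00] F [-2.7 -7.  17.5] gap 23.9 t 10.88
[[ 687.2    9.3   38.8]
 [ 686.9    2.4   38.5]
 [ 686.5   -4.5   37.7]
 [ 686.1  -11.7   37.1]
 [ 685.8  -19.    36.3]
 [ 685.4  -26.5   36. ]
 [ 685.   -34.2   34.9]
 [ 684.6  -42.2   33.6]
 [ 684.2  -50.4   33.7]
 [ 683.8  -59.    32. ]
 [ 683.3  -68.    30.2]
 [ 682.9  -77.    30.5]
 [ 682.4  -86.6   29.2]
 [ 681.9  -95.5   31.6]
 [ 681.6 -101.1   42.4]
 [ 681.1 -111.7   39.9]
 [ 680.6 -121.5   40.1]
 [ 680.  -131.9   39.7]]
slope [ 0.08397766 31.8241187 ] yaw 1.5205725649704205
```

View pics/s11.png

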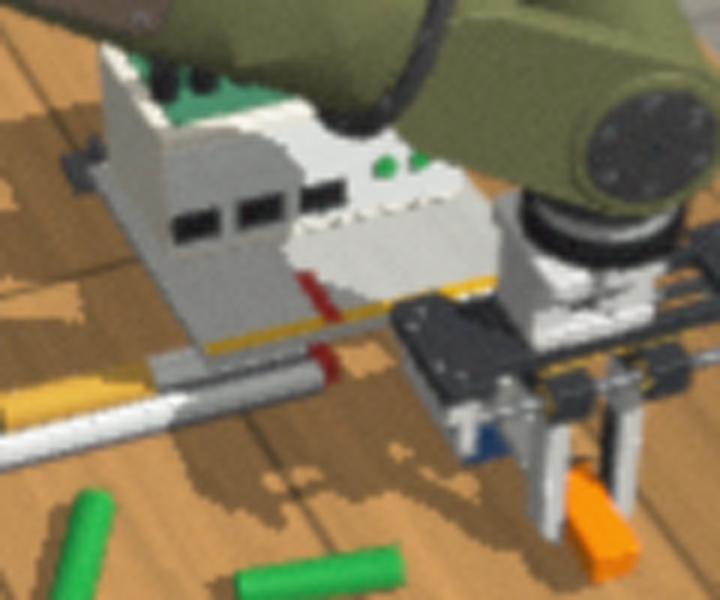

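The edge is up about 25 mm (plate slope 0.125). Next I'll unload the bar and draw it out backwards.

Request:
drive_tool --steps '[{"delta_pos": [0,0,2],"yaw": 0,"hand": 10},{"delta_pos": [0,-3,1],"yaw": 0,"hand": 10},{"delta_pos": [-0.3,-6,0],"yaw": 0,"hand": 10},{"delta_pos": [-0.5,-10,0],"yaw": 0,"hand": 10},{"delta_pos": [-0.5,-10,0],"yaw": 0,"hand": 10}]' --squeeze 50

```text
clock: 11.35
eef_pos: [677.5, -145.3, 34.4]
eef_rot: [-3.14, -0.0, 1.521]
wrist_force: [0.4, -0.5, -1.9]
finger_gap: 23.2
```

Request:
drive_tool --steps '[{"delta_pos": [-0.8,-15,0],"yaw": 0,"hand": 10},{"delta_pos": [-0.7,-15,0],"yaw": 0,"hand": 10},{"delta_pos": [-0.7,-15,1],"yaw": 0,"hand": 10},{"delta_pos": [0,0,0],"yaw": 0,"hand": 10}]'

```text
clock: 11.68
eef_pos: [675.2, -193.5, 36.1]
eef_rot: [3.142, 0.001, 1.518]
wrist_force: [-0.2, -0.6, -2.5]
finger_gap: 23.6
```

```bash
python3 edge.py pics/s12.png; python3 tilt.py; python3 -c "
from h import *
cv2.imwrite('pics/w12.png',cam('wrist')['frame'][:,:,::-1])"
```

```text
stripe n 145 median z 46.1 sx -125.0 88.0 sy med 13.1
plate n 1382 z at edge 48.5 slope -0.1309
tcp [ 675.5 -190.7   36. ] [-3.142 -0.     1.519] F [-0.3  0.1 -2.1] gap 23.7 t 11.78
[[ 682.5  -63.5   38.1]
 [ 682.1  -70.7   38.5]
 [ 681.7  -77.4   36.4]
 [ 681.3  -84.8   36.7]
 [ 681.   -92.3   36.6]
 [ 680.6  -99.8   35.1]
 [ 680.2 -107.7   35. ]
 [ 679.7 -115.8   33.7]
 [ 679.3 -124.    33.7]
 [ 678.9 -132.7   32.4]
 [ 678.4 -141.4   32.7]
 [ 677.9 -150.4   32.7]
 [ 677.4 -160.1   30.8]
 [ 677.  -169.3   32. ]
 [ 676.7 -175.    42.8]
 [ 676.2 -184.7   42.2]
 [ 675.6 -195.3   40.7]
 [ 675.1 -205.6   40.7]]
slope [ 0.08140542 32.1845645 ] yaw 1.5187908823174185
```

View pics/w12.png

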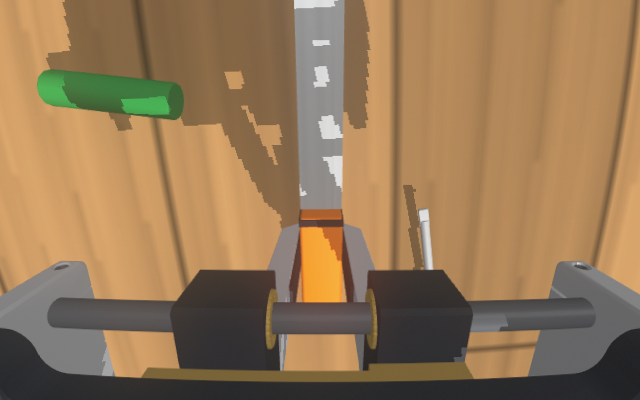

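Request:
drive_tool --steps '[{"delta_pos": [0,-5,10],"yaw": 0,"hand": 10},{"delta_pos": [-8,-20,0],"yaw": 0,"hand": 10},{"delta_pos": [-10,-25,0],"yaw": 0,"hand": 10},{"delta_pos": [-10,-25,0],"yaw": 0,"hand": 10},{"delta_pos": [-8,-15,0],"yaw": 0,"hand": 10}]'

```text
clock: 12.3
eef_pos: [639.2, -281.6, 47.1]
eef_rot: [3.141, 0.001, 1.52]
wrist_force: [-0.2, -0.3, -1.6]
finger_gap: 23.5
```

Request:
drive_tool --steps '[{"delta_pos": [0,0,-5],"yaw": 0,"hand": 10},{"delta_pos": [0,0,-6],"yaw": 0,"hand": 10},{"delta_pos": [0,0,0],"yaw": 0,"hand": 10}]'

```text
clock: 12.55
eef_pos: [639.5, -278.4, 33.8]
eef_rot: [-3.14, -0.001, 1.521]
wrist_force: [0.2, -0.1, -2.4]
finger_gap: 23.7
```

```bash
python3 tilt.py; python3 -c "
from h import *
cv2.imwrite('pics/w13.png',cam('wrist')['frame'][:,:,::-1])"
```

```text
tcp [ 639.5 -278.4   33.8] [-3.140e+00 -1.000e-03  1.521e+00] F [ 0.2 -0.1 -2.4] gap 23.7 t 12.55
[[ 646.2 -151.3   36.4]
 [ 645.9 -158.2   35.8]
 [ 645.5 -165.1   34.4]
 [ 645.1 -172.4   34.3]
 [ 644.8 -180.    34.9]
 [ 644.4 -187.5   33.3]
 [ 644.  -195.4   33.3]
 [ 643.6 -203.4   32.6]
 [ 643.2 -211.7   32. ]
 [ 642.8 -220.2   31.4]
 [ 642.3 -229.2   29.4]
 [ 641.9 -238.3   29.1]
 [ 641.4 -247.8   28.2]
 [ 640.9 -257.1   29.4]
 [ 640.6 -262.9   40. ]
 [ 640.1 -273.    38.6]
 [ 639.7 -282.4   39.6]
 [ 639.1 -293.4   38.1]]
slope [ 0.07811666 29.96668665] yaw 1.5207913165518983
```

View pics/w13.png

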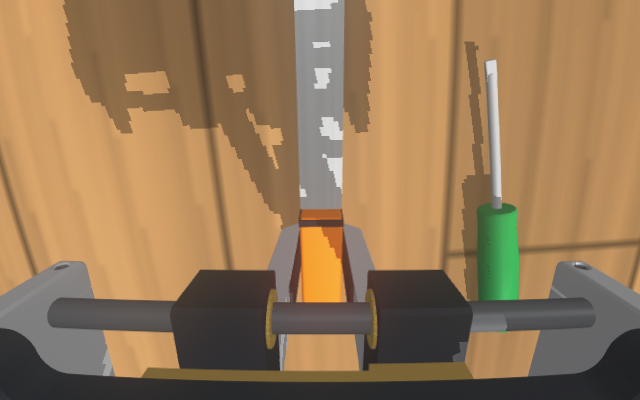

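Request:
drive_tool --steps '[{"delta_pos": [0,0,-5],"yaw": 0,"hand": 10},{"delta_pos": [0,0,-4],"yaw": 0,"hand": 10},{"delta_pos": [0,0,-3],"yaw": 0,"hand": 10},{"delta_pos": [0,0,0],"yaw": 0,"hand": 10}]'

```text
clock: 12.98
eef_pos: [639.4, -279.1, 22.1]
eef_rot: [-3.14, -0.001, 1.521]
wrist_force: [0.0, 0.6, -2.4]
finger_gap: 23.8
```

Request:
drive_tool --steps '[{"delta_pos": [0,0,0],"yaw": 0,"hand": 10},{"delta_pos": [0,0,0],"yaw": 0,"hand": 10},{"delta_pos": [0,0,0],"yaw": 0,"hand": 10}]' --squeeze 3

```text
clock: 13.23
eef_pos: [639.8, -279.5, 23.4]
eef_rot: [3.141, 0.0, 1.521]
wrist_force: [-0.4, 0.2, -1.7]
finger_gap: 23.8
```

```bash
python3 tilt.py
```

```text
tcp [ 639.8 -279.5   23.4] [3.141 0.    1.521] F [-0.4  0.2 -1.7] gap 23.8 t 13.23
[[ 646.9 -146.9    8.8]
 [ 646.5 -154.8    8.9]
 [ 646.1 -162.6    8.6]
 [ 645.7 -170.9    9.7]
 [ 645.3 -179.     9.1]
 [ 644.9 -187.4    9.3]
 [ 644.4 -196.    10.5]
 [ 644.  -204.6   10.1]
 [ 643.6 -213.4   10.9]
 [ 643.1 -222.3   12.2]
 [ 642.6 -231.5   11.7]
 [ 642.2 -240.3   14.6]
 [ 641.7 -250.2   13.2]
 [ 641.3 -258.3   18.9]
 [ 641.  -264.6   28.2]
 [ 640.5 -274.2   28.1]
 [ 640.  -284.4   27.6]
 [ 639.4 -294.7   27.6]]
slope [-0.04922174 12.66973238] yaw 1.520291681034053
```

Request:
drive_tool --steps '[{"delta_pos": [0,0,-2],"yaw": 0,"hand": 10},{"delta_pos": [0,0,-2],"yaw": 0,"hand": 10},{"delta_pos": [0,0,0],"yaw": 0,"hand": 26},{"delta_pos": [0,0,0],"yaw": 0,"hand": 30},{"delta_pos": [0,0,0],"yaw": 0,"hand": 50}]'

```text
clock: 13.7
eef_pos: [639.8, -279.6, 19.3]
eef_rot: [3.141, 0.0, 1.521]
wrist_force: [0.4, -0.0, 0.9]
finger_gap: 33.6
```

Request:
drive_tool --steps '[{"delta_pos": [0,0,0],"yaw": 0,"hand": 50},{"delta_pos": [0,0,10],"yaw": 0,"hand": 50},{"delta_pos": [0,0,30],"yaw": 0,"hand": 50},{"delta_pos": [0,0,40],"yaw": 0,"hand": 50},{"delta_pos": [0,0,40],"yaw": 0,"hand": 50}]'

```text
clock: 14.12
eef_pos: [639.3, -279.3, 140.9]
eef_rot: [-3.141, -0.0, 1.521]
wrist_force: [0.3, -0.2, 0.3]
finger_gap: 50.2
```

```bash
python3 tilt.py|head -1; python3 -c "
from h import *
cv2.imwrite('pics/w14.png',cam('wrist')['frame'][:,:,::-1])"
```

```text
tcp [ 639.3 -279.3  140.9] [-3.141 -0.     1.521] F [ 0.3 -0.2  0.3] gap 50.2 t 14.12
```

View pics/w14.png

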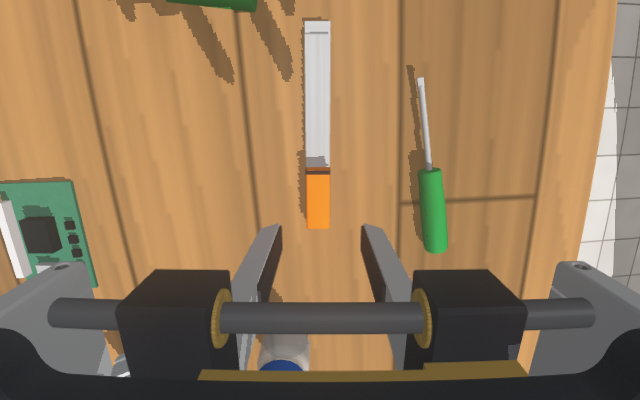

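The bar lies flat at (317,125), clear of everything. Next I'll move to behind the rod with the fingers closed.

Request:
drive_tool --steps '[{"delta_pos": [-20,30,0],"yaw": 0,"hand": 0},{"delta_pos": [-20,31,0],"yaw": 0,"hand": 0},{"delta_pos": [-20,31,0],"yaw": 0,"hand": 0},{"delta_pos": [-20,31,0],"yaw": 0,"hand": 0},{"delta_pos": [-20,31,0],"yaw": 0,"hand": 0}]' --squeeze 20

```text
clock: 14.63
eef_pos: [538.5, -124.2, 139.6]
eef_rot: [3.141, 0.0, 1.521]
wrist_force: [0.7, -0.2, 0.0]
finger_gap: 20.1
```

Request:
drive_tool --steps '[{"delta_pos": [-20,31,0],"yaw": 0,"hand": 0},{"delta_pos": [-20,31,0],"yaw": 0,"hand": 0},{"delta_pos": [-20,31,0],"yaw": 0,"hand": 0},{"delta_pos": [-20,31,0],"yaw": 0,"hand": 0},{"delta_pos": [-20,31,0],"yaw": 0,"hand": 0}]'

```text
clock: 15.05
eef_pos: [438.5, 30.7, 139.6]
eef_rot: [3.141, -0.0, 1.521]
wrist_force: [-0.1, -0.1, 0.4]
finger_gap: 0.4
```

Request:
drive_tool --steps '[{"delta_pos": [-20,26,0],"yaw": 0,"hand": 0},{"delta_pos": [-3,10,0],"yaw": 0,"hand": 0},{"delta_pos": [0,0,0],"yaw": 0,"hand": 0}]'

```text
clock: 15.3
eef_pos: [416.3, 67.0, 139.9]
eef_rot: [3.14, -0.0, 1.523]
wrist_force: [0.1, 0.3, -0.7]
finger_gap: 0.6
```

```bash
python3 tilt.py|head -1; python3 edge.py pics/s15.png; python3 -c "
from h import *
cv2.imwrite('pics/w15.png',cam('wrist')['frame'][:,:,::-1]);crop(cam('top'),(190,90,350,240),5,'pics/t15.png')"
```

```text
tcp [416.3  67.  139.9] [ 3.14  -0.     1.523] F [ 0.1  0.3 -0.7] gap 0.6 t 15.3
stripe n 152 median z 46.9 sx -125.0 100.0 sy med 11.4
plate n 1386 z at edge 48.4 slope -0.1312
```

View pics/w15.png

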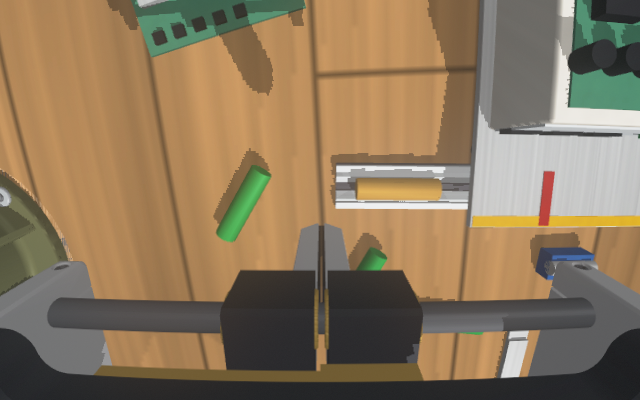

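View pics/s15.png

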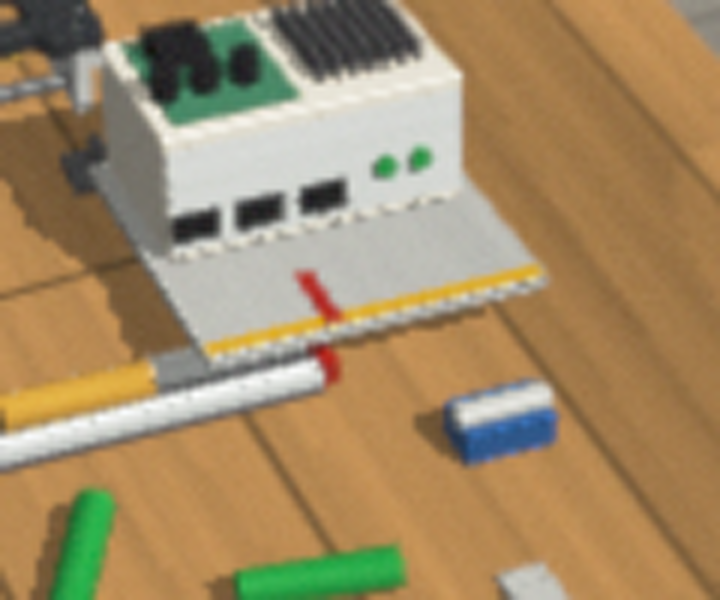

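```bash
python3 - <<'E'
from h import *
c=cam("wrist")
m=hsvmask(c,(13,110,90),(25,255,255),(345,170,455,205)); k,_=cv2.findContours(m,0,1); q=max(k,key=cv2.contourArea); b=cv2.minAreaRect(q); print(b)
print(plane(c,[(356,189),(442,189)],24).round(1), plane(c,[(336,187),(470,187)],13).round(1))
print(proj(c,[[450,65.5,28]]))
E
```

```text
((399.0, 188.5), (21.0, 86.0), 90.0)
[[451.   69.3  24. ]
 [533.   65.1  24. ]] [[432.6  69.5  13. ]
 [565.6  62.7  13. ]]
[[355.51842127 193.99848392]]
```

Request:
drive_tool --steps '[{"delta_pos": [4,1.8,-30],"yaw": 0,"hand": 0},{"delta_pos": [0,0,-35],"yaw": 0,"hand": 0},{"delta_pos": [0,0,-25],"yaw": 0,"hand": 0},{"delta_pos": [0,0,-12],"yaw": 0,"hand": 0},{"delta_pos": [0,0,-4.5],"yaw": 0,"hand": 0}]'

```text
clock: 16.02
eef_pos: [419.9, 66.6, 30.6]
eef_rot: [-3.138, 0.0, 1.52]
wrist_force: [0.0, 0.1, -0.1]
finger_gap: 0.5
```

Request:
drive_tool --steps '[{"delta_pos": [0,0,0],"yaw": 0,"hand": 0},{"delta_pos": [4,-0.2,0],"yaw": 0,"hand": 0},{"delta_pos": [4,-0.2,0],"yaw": 0,"hand": 0},{"delta_pos": [3,-0.1,0],"yaw": 0,"hand": 0}]'

```text
clock: 16.35
eef_pos: [433.0, 66.7, 33.7]
eef_rot: [3.139, -0.0, 1.521]
wrist_force: [0.0, 0.8, 0.7]
finger_gap: 0.5
```

```bash
python3 tilt.py|head -1; python3 -c "
from h import *
cv2.imwrite('pics/w16.png',cam('wrist')['frame'][:,:,::-1]);crop(cam('side'),(240,130,400,250),5,'pics/s16.png')"
```

```text
tcp [433.   66.7  33.7] [ 3.139 -0.     1.521] F [0.  0.8 0.7] gap 0.5 t 16.35
```

View pics/s16.png

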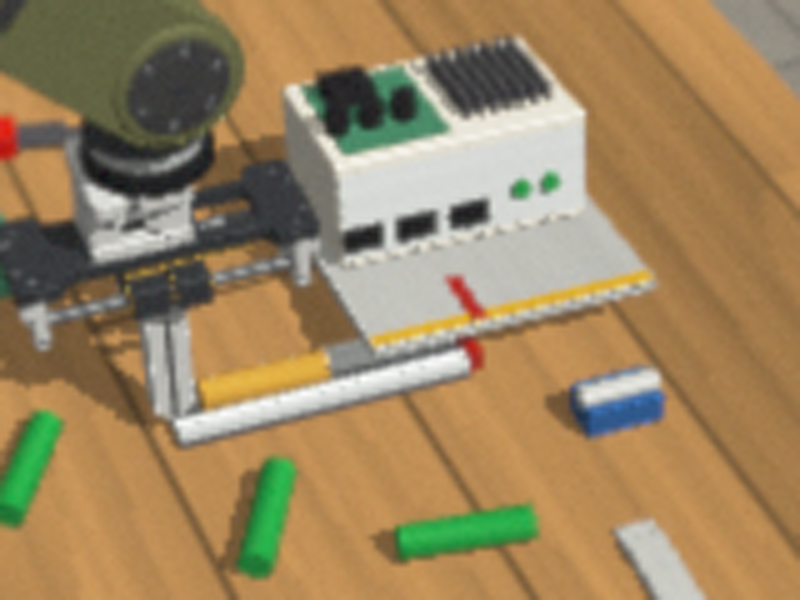

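View pics/w16.png

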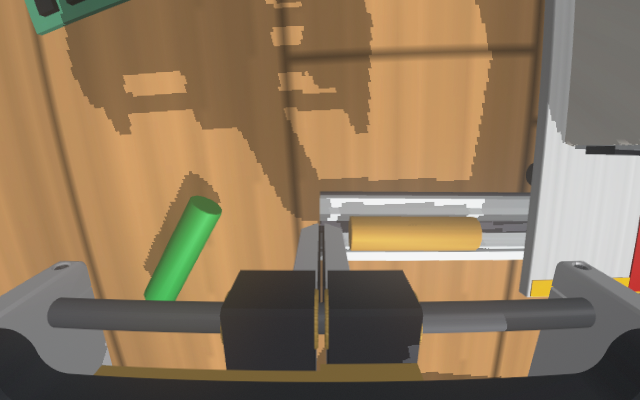

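Request:
drive_tool --steps '[{"delta_pos": [2,0,0],"yaw": 0,"hand": 0},{"delta_pos": [2,-0.1,0],"yaw": 0,"hand": 0},{"delta_pos": [2,-0.1,0],"yaw": 0,"hand": 0},{"delta_pos": [2,-0.1,0],"yaw": 0,"hand": 0},{"delta_pos": [2,-0.1,0],"yaw": 0,"hand": 0}]'

```text
clock: 16.92
eef_pos: [441.2, 66.4, 32.5]
eef_rot: [-3.14, 0.0, 1.521]
wrist_force: [-9.0, 0.9, 6.4]
finger_gap: 0.2
```

Request:
drive_tool --steps '[{"delta_pos": [3,-0.1,0],"yaw": 0,"hand": 0},{"delta_pos": [3,-0.1,0],"yaw": 0,"hand": 0},{"delta_pos": [3,-0.2,0],"yaw": 0,"hand": 0},{"delta_pos": [3,-0.2,0],"yaw": 0,"hand": 0},{"delta_pos": [3,-0.2,0],"yaw": 0,"hand": 0}]'

```text
clock: 17.33
eef_pos: [456.0, 65.6, 32.5]
eef_rot: [-3.139, 0.0, 1.521]
wrist_force: [-7.7, 0.2, 6.3]
finger_gap: 0.4
```

```bash
python3 tilt.py|head -1; python3 -c "
from h import *
cv2.imwrite('pics/w17.png',cam('wrist')['frame'][:,:,::-1]);crop(cam('side'),(240,130,400,250),5,'pics/s17.png')"
```

```text
tcp [456.   65.6  32.5] [-3.139  0.     1.521] F [-7.7  0.2  6.3] gap 0.4 t 17.33
```

View pics/w17.png

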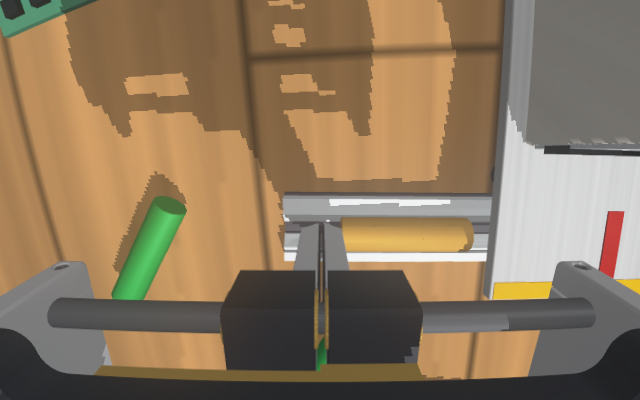

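Request:
drive_tool --steps '[{"delta_pos": [1,0,2],"yaw": 0,"hand": 0},{"delta_pos": [3,-0.2,0],"yaw": 0,"hand": 0},{"delta_pos": [3,-0.1,0],"yaw": 0,"hand": 0},{"delta_pos": [3,-0.2,0],"yaw": 0,"hand": 0},{"delta_pos": [3,-0.1,0],"yaw": 0,"hand": 0}]'

```text
clock: 17.9
eef_pos: [470.1, 65.0, 34.6]
eef_rot: [3.142, 0.0, 1.521]
wrist_force: [-1.1, 0.4, -1.1]
finger_gap: 0.3
```

Request:
drive_tool --steps '[{"delta_pos": [4,-0.2,0],"yaw": 0,"hand": 0},{"delta_pos": [4,-0.2,0],"yaw": 0,"hand": 0},{"delta_pos": [4,-0.2,0],"yaw": 0,"hand": 0},{"delta_pos": [4,-0.2,0],"yaw": 0,"hand": 0},{"delta_pos": [4,-0.2,0],"yaw": 0,"hand": 0}]'

```text
clock: 18.32
eef_pos: [490.1, 64.0, 34.6]
eef_rot: [-3.142, 0.0, 1.521]
wrist_force: [-0.7, -0.9, -0.8]
finger_gap: 0.6
```

```bash
python3 tilt.py|head -1; python3 -c "
from h import *
cv2.imwrite('pics/w18.png',cam('wrist')['frame'][:,:,::-1]);crop(cam('side'),(240,130,400,250),5,'pics/s18.png')"
```

```text
tcp [490.1  64.   34.6] [-3.142  0.     1.521] F [-0.7 -0.9 -0.8] gap 0.6 t 18.32
```

View pics/s18.png

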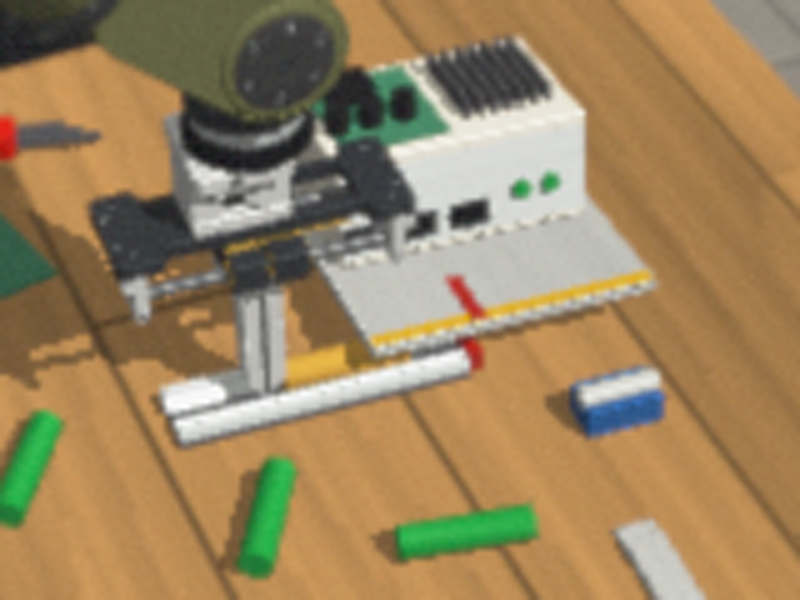

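View pics/w18.png

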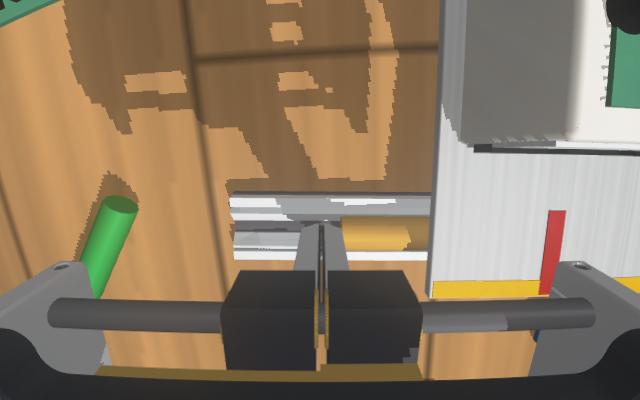

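The rod is entering beneath the raised edge and the force is low. I'll keep pushing gently.

Request:
drive_tool --steps '[{"delta_pos": [4,-0.2,0],"yaw": 0,"hand": 0},{"delta_pos": [4,-0.2,0],"yaw": 0,"hand": 0},{"delta_pos": [4,-0.2,0],"yaw": 0,"hand": 0},{"delta_pos": [4,-0.2,0],"yaw": 0,"hand": 0},{"delta_pos": [3,-0.2,0],"yaw": 0,"hand": 0}]'

```text
clock: 18.88
eef_pos: [509.2, 63.0, 34.7]
eef_rot: [3.142, -0.0, 1.521]
wrist_force: [-3.4, 1.8, 0.6]
finger_gap: 0.2
```

Request:
drive_tool --steps '[{"delta_pos": [3,-0.1,0],"yaw": 0,"hand": 0},{"delta_pos": [3,-0.2,0],"yaw": 0,"hand": 0},{"delta_pos": [2,-0.1,0],"yaw": 0,"hand": 0},{"delta_pos": [1.5,-0.1,0],"yaw": 0,"hand": 0}]'

```text
clock: 19.22
eef_pos: [518.4, 62.5, 34.6]
eef_rot: [3.142, -0.0, 1.521]
wrist_force: [-2.4, 0.1, 0.6]
finger_gap: 0.4
```

Request:
drive_tool --steps '[{"delta_pos": [1,0,0],"yaw": 0,"hand": 0},{"delta_pos": [1,-0.1,0],"yaw": 0,"hand": 0},{"delta_pos": [1,0,0],"yaw": 0,"hand": 0}]'

```text
clock: 19.47
eef_pos: [521.2, 62.4, 34.6]
eef_rot: [-3.142, 0.0, 1.521]
wrist_force: [-3.0, -0.1, 0.3]
finger_gap: 0.8
```

```bash
python3 tilt.py|head -1; python3 -c "
from h import *
cv2.imwrite('pics/w19.png',cam('wrist')['frame'][:,:,::-1])"
```

```text
tcp [521.2  62.4  34.6] [-3.142  0.     1.521] F [-3.  -0.1  0.3] gap 0.8 t 19.47
```

View pics/w19.png

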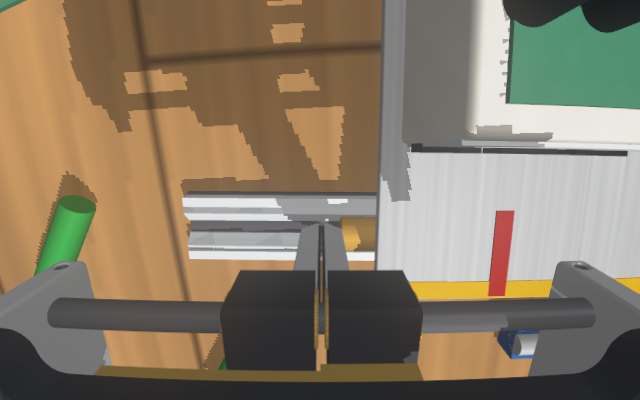

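Still sliding at about 3 N. I'll go on in 1 mm rows until the stop.

Request:
drive_tool --steps '[{"delta_pos": [1,0,0],"yaw": 0,"hand": 0},{"delta_pos": [1,-0.1,0],"yaw": 0,"hand": 0},{"delta_pos": [1,0,0],"yaw": 0,"hand": 0}]'

```text
clock: 19.82
eef_pos: [524.3, 62.3, 34.7]
eef_rot: [3.142, 0.0, 1.521]
wrist_force: [-1.8, 0.4, -0.2]
finger_gap: 0.5
```

Request:
drive_tool --steps '[{"delta_pos": [1,0,0],"yaw": 0,"hand": 0},{"delta_pos": [0.7,0,0],"yaw": 0,"hand": 0}]'

```text
clock: 19.98
eef_pos: [525.3, 62.3, 34.4]
eef_rot: [-3.14, 0.0, 1.521]
wrist_force: [-9.4, -0.4, 4.3]
finger_gap: 0.4
```

Request:
drive_tool --steps '[{"delta_pos": [0.7,0,0],"yaw": 0,"hand": 0},{"delta_pos": [0,0,0],"yaw": 0,"hand": 0}]'

```text
clock: 20.15
eef_pos: [525.4, 62.3, 34.4]
eef_rot: [-3.138, 0.0, 1.521]
wrist_force: [-10.7, 0.2, 6.0]
finger_gap: 0.4
```

The force climbed from 3 N to about 11 N with no further motion, at the predicted spot, so the rod is against the stop. I'll back off and check.

Request:
drive_tool --steps '[{"delta_pos": [-3,0,0],"yaw": 0,"hand": 0},{"delta_pos": [-15,0.7,0],"yaw": 0,"hand": 0},{"delta_pos": [-25,1,5],"yaw": 0,"hand": 0},{"delta_pos": [-30,1,30],"yaw": 0,"hand": 0},{"delta_pos": [-20,0,40],"yaw": 0,"hand": 0}]'

```text
clock: 20.57
eef_pos: [432.4, 65.0, 105.0]
eef_rot: [-3.137, 0.001, 1.521]
wrist_force: [0.3, -0.4, 0.5]
finger_gap: 0.3
```

Request:
drive_tool --steps '[{"delta_pos": [-20,0,40],"yaw": 0,"hand": 0},{"delta_pos": [0,30,30],"yaw": 0,"hand": 0},{"delta_pos": [0,30,20],"yaw": 0,"hand": 0},{"delta_pos": [0,0,0],"yaw": 0,"hand": 0}]'

```text
clock: 20.9
eef_pos: [418.5, 127.9, 197.8]
eef_rot: [3.133, -0.003, 1.523]
wrist_force: [-0.0, -0.5, 0.5]
finger_gap: 0.1
```

```bash
python3 edge.py pics/s20.png; python3 - <<'E'
from h import *
c=cam("side"); crop(c,(240,130,440,280),4,"pics/s20.png")
t=cam("top"); crop(t,(190,90,350,240),5,"pics/t20.png"); cv2.imwrite("pics/tf.png",t["frame"][:,:,::-1])
w=cam("wrist"); cv2.imwrite("pics/w20.png",w["frame"][:,:,::-1])
u=np.array([.9988,-.05]);n=np.array([.05,.9988]);o=np.array([635.1,26])
m=hsvmask(t,(14,90,70),(26,255,255),(262,176,292,200)); k,_=cv2.findContours(m,0,1); q=max(k,key=cv2.contourArea); print(cv2.boundingRect(q),cv2.contourArea(q))
b=cv2.boundingRect(q); p=plane(t,[(b[0]+b[2]/2,b[1]+b[3]),(b[0]+b[2]/2,b[1])],20)[:,:2]; print([((x-o)@u,(x-o)@n) for x in p])
E
```

```text
stripe n 187 median z 45.0 sx -102.0 99.0 sy med 14.5
plate n 1392 z at edge 48.3 slope -0.1243
(282, 176, 10, 24) 137.5
[(np.float64(-136.3870950114714), np.float64(-4.875097344094111)), (np.float64(-71.63964938742967), np.float64(3.0629707368962387))]
```

View pics/s20.png

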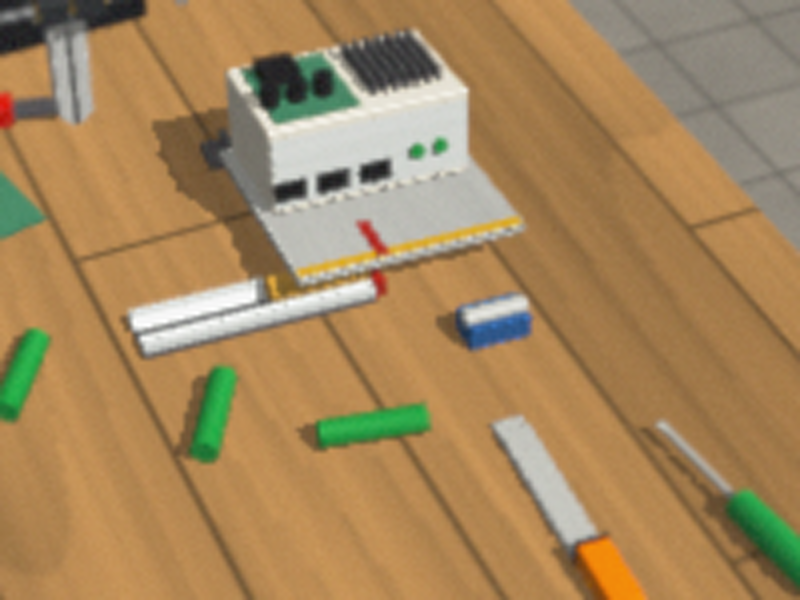

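View pics/t20.png

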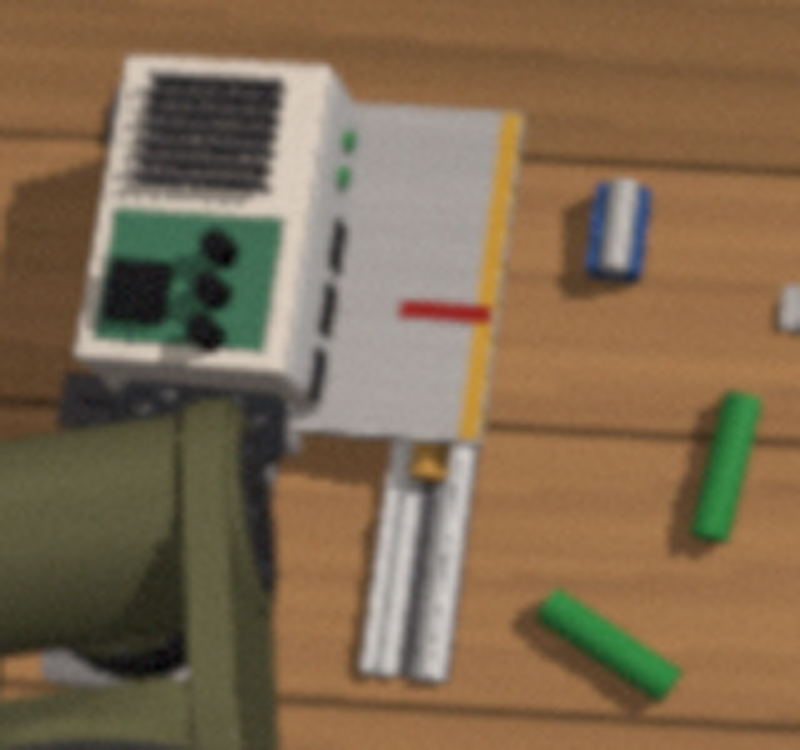

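View pics/tf.png

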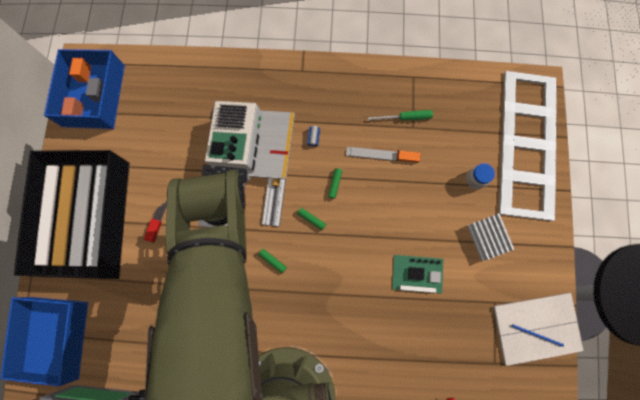

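View pics/w20.png

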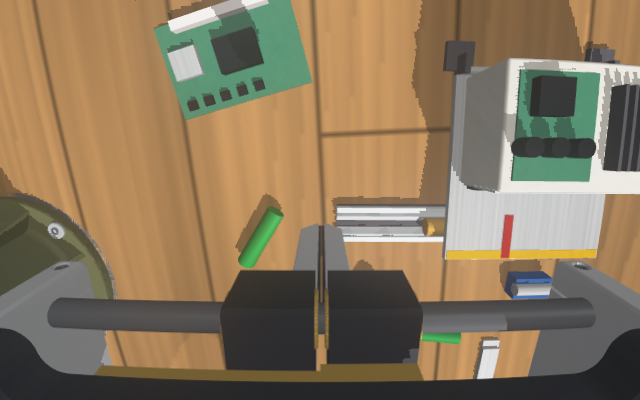

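```bash
python3 - <<'E'
from h import *
w=cam("wrist"); x0=430
crop(w,(380,180,540,300),5,"pics/w20c.png")
E
```

```text
(no output)
```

View pics/w20c.png

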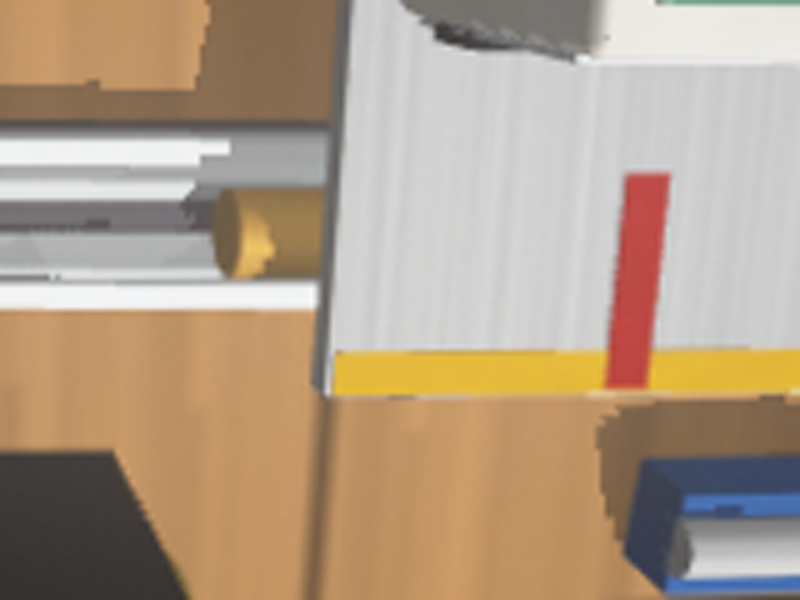

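```bash
python3 - <<'E'
from h import *
w=cam("wrist"); t=cam("top")
u=np.array([.9988,-.05]);n=np.array([.05,.9988]);o=np.array([635.1,26])
S=lambda p:[(round(float((x-o)@u),1),round(float((x-o)@n),1)) for x in p[:,:2]]
print("rod rear top",S(plane(w,[(427.2,217.6)],28)),"rod rear mid-left",S(plane(w,[(422.6,226)],17)))
print("rail ends",S(plane(w,[(336.5,207),(337.5,241)],13)))
print("plate end at edge (z41 under)",S(plane(w,[(446.5,258)],49)))
print("stripe stop centre",S(plane(w,[(506,256)],49)))
print("top cam rod rear",S(plane(t,[(276,186.6)],20)))
crop(w,(320,190,450,255),6,"pics/w20d.png")
E
```

```text
rod rear top [(-101.3, 47.0)] rod rear mid-left [(-101.8, 32.5)]
rail ends [(-204.7, 55.2), (-203.0, 11.8)]
plate end at edge (z41 under) [(-82.5, 6.4)]
stripe stop centre [(-13.7, 7.9)]
top cam rod rear [(-103.5, 28.6)]
```

View pics/w20d.png

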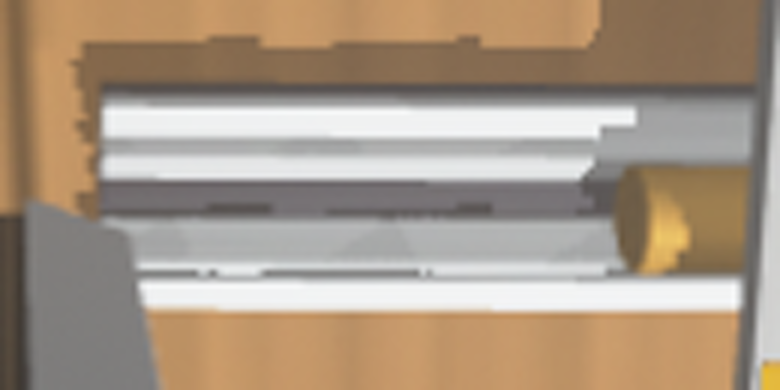

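The rear end reads about 2–3 mm short of nominal in both views. That's near the calibration limit, but I'll push again to be sure.

Request:
drive_tool --steps '[{"delta_pos": [20,-32,-20],"yaw": 0,"hand": 0},{"delta_pos": [20,-31.5,-30],"yaw": 0,"hand": 0},{"delta_pos": [20,0,-40],"yaw": 0,"hand": 0},{"delta_pos": [16,0,-40],"yaw": 0,"hand": 0},{"delta_pos": [0,-0.4,-20],"yaw": 0,"hand": 0}]'

```text
clock: 21.72
eef_pos: [488.1, 64.2, 47.2]
eef_rot: [-3.138, 0.0, 1.519]
wrist_force: [0.5, 0.5, -0.6]
finger_gap: 0.1
```

Request:
drive_tool --steps '[{"delta_pos": [3,-0.2,-11],"yaw": 0,"hand": 0},{"delta_pos": [6,-0.3,0],"yaw": 0,"hand": 0},{"delta_pos": [6,-0.3,0],"yaw": 0,"hand": 0},{"delta_pos": [6,-0.3,0],"yaw": 0,"hand": 0},{"delta_pos": [4,-0.2,0],"yaw": 0,"hand": 0}]'

```text
clock: 22.13
eef_pos: [514.5, 64.2, 42.2]
eef_rot: [3.139, -0.0, 1.521]
wrist_force: [-0.5, -0.3, -0.1]
finger_gap: 0.6
```

Request:
drive_tool --steps '[{"delta_pos": [0,-1.4,-4],"yaw": 0,"hand": 0},{"delta_pos": [0,0,-3],"yaw": 0,"hand": 0},{"delta_pos": [4,-0.1,0],"yaw": 0,"hand": 0},{"delta_pos": [3,-0.1,0],"yaw": 0,"hand": 0},{"delta_pos": [0,0,0],"yaw": 0,"hand": 0}]'

```text
clock: 22.55
eef_pos: [520.5, 62.5, 33.7]
eef_rot: [3.141, -0.0, 1.521]
wrist_force: [-0.4, -0.0, 0.7]
finger_gap: 0.5
```

Request:
drive_tool --steps '[{"delta_pos": [1.5,0,0],"yaw": 0,"hand": 0},{"delta_pos": [1,0,0],"yaw": 0,"hand": 0},{"delta_pos": [0,0,0],"yaw": 0,"hand": 0}]'

```text
clock: 22.8
eef_pos: [522.6, 62.5, 33.6]
eef_rot: [3.141, -0.0, 1.521]
wrist_force: [0.2, -0.3, 1.0]
finger_gap: 0.7
```

Request:
drive_tool --steps '[{"delta_pos": [0.6,0,0],"yaw": 0,"hand": 0},{"delta_pos": [0.6,0,0],"yaw": 0,"hand": 0}]'

```text
clock: 22.97
eef_pos: [523.6, 62.5, 33.5]
eef_rot: [-3.142, 0.0, 1.521]
wrist_force: [-0.0, -0.3, 1.5]
finger_gap: 0.0
```

Request:
drive_tool --steps '[{"delta_pos": [0.7,0,1.5],"yaw": 0,"hand": 0},{"delta_pos": [0.5,0,0],"yaw": 0,"hand": 0},{"delta_pos": [0,0,0],"yaw": 0,"hand": 0}]'

```text
clock: 23.22
eef_pos: [524.9, 62.5, 35.1]
eef_rot: [-3.142, 0.0, 1.521]
wrist_force: [-0.7, -0.2, -0.3]
finger_gap: 0.6
```

Request:
drive_tool --steps '[{"delta_pos": [0.7,0,0],"yaw": 0,"hand": 0},{"delta_pos": [0,0,0],"yaw": 0,"hand": 0}]'

```text
clock: 23.38
eef_pos: [525.2, 62.5, 34.9]
eef_rot: [-3.141, 0.0, 1.521]
wrist_force: [-3.7, 0.5, 2.8]
finger_gap: 0.5
```

Request:
drive_tool --steps '[{"delta_pos": [0.7,0,0],"yaw": 0,"hand": 0},{"delta_pos": [0,0,0],"yaw": 0,"hand": 0}]'

```text
clock: 23.55
eef_pos: [525.4, 62.5, 34.8]
eef_rot: [-3.139, 0.0, 1.521]
wrist_force: [-9.0, -0.2, 4.0]
finger_gap: 0.4
```

Request:
drive_tool --steps '[{"delta_pos": [0.6,0,0],"yaw": 0,"hand": 0},{"delta_pos": [0.4,0,0],"yaw": 0,"hand": 0},{"delta_pos": [0,0,0],"yaw": 0,"hand": 0}]'

```text
clock: 23.8
eef_pos: [525.6, 62.6, 34.7]
eef_rot: [-3.137, 0.0, 1.521]
wrist_force: [-13.3, 0.7, 8.4]
finger_gap: 0.6
```

```bash
python3 - <<'E'
from h import *
s=cam("side"); crop(s,(250,150,410,270),5,"pics/s22.png")
E
```

```text
(no output)
```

View pics/s22.png

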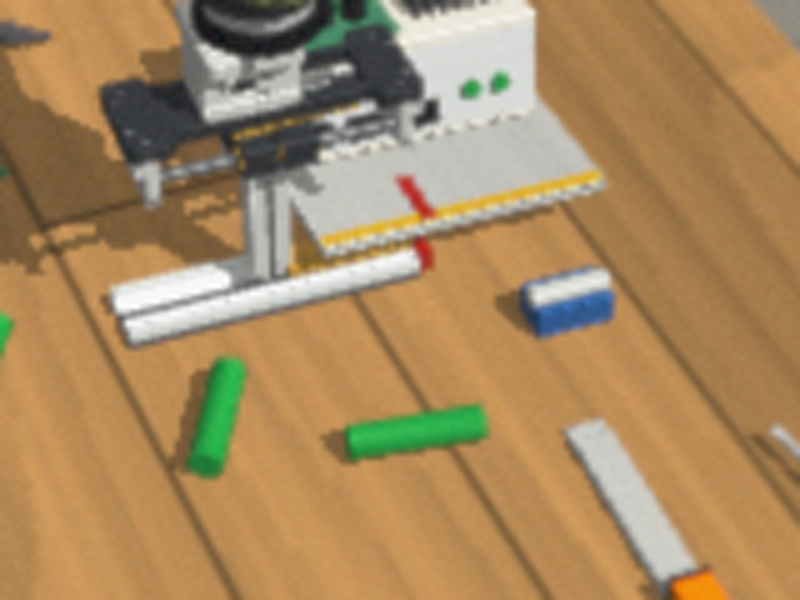

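Firm and repeatable: it holds at TCP x 525.4–525.6 under 13 N, well above the 2–4 N sliding force. I'll retreat and check once more.

Request:
drive_tool --steps '[{"delta_pos": [-4,0,0],"yaw": 0,"hand": 0},{"delta_pos": [-15,0.7,0],"yaw": 0,"hand": 0},{"delta_pos": [-25,1,5],"yaw": 0,"hand": 0},{"delta_pos": [-30,1,30],"yaw": 0,"hand": 0},{"delta_pos": [-20,0,40],"yaw": 0,"hand": 0}]'

```text
clock: 24.27
eef_pos: [431.8, 65.1, 105.2]
eef_rot: [-3.136, 0.001, 1.521]
wrist_force: [1.4, -0.4, 0.2]
finger_gap: 0.4
```

Request:
drive_tool --steps '[{"delta_pos": [-10,0,40],"yaw": 0,"hand": 0},{"delta_pos": [0,0,20],"yaw": 0,"hand": 0},{"delta_pos": [0,0,0],"yaw": 0,"hand": 0}]'

```text
clock: 24.52
eef_pos: [426.8, 65.4, 171.4]
eef_rot: [3.133, -0.001, 1.521]
wrist_force: [-0.1, 0.3, 0.5]
finger_gap: 0.6
```

```bash
python3 edge.py pics/s23.png; python3 - <<'E'
from h import *
w=cam("wrist"); cv2.imwrite("pics/w23.png",w["frame"][:,:,::-1])
print(manip.read_state()["wrist_force"])
E
```

```text
stripe n 187 median z 44.7 sx -100.0 98.0 sy med 14.9
plate n 1292 z at edge 48.3 slope -0.1268
[-0.45046761  0.21664251 -1.31987729]
```

View pics/w23.png

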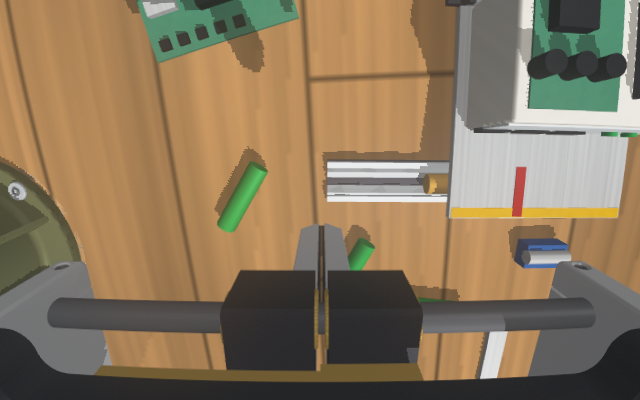

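```bash
python3 -c "
from cell import manip
print(manip.sign_off())"
```

```text
the job is handed in; nothing more can be done
None
```

The job is done and handed in at about 25 s on the robot's clock. I levered the unit's edge up over the fulcrum, laid the bar flat on the open bench, and pushed the brass rod home along its groove.

**Last checks**
- **Edge:** it is still up about 25 mm. The plate slope reads 0.127 rad, and the edge's top surface reads 48 mm against about 24 mm when lowered.
- **Bar:** it lies flat in front of the unit, clear of the unit, the fulcrum block and the screwdriver.
- **Rod:** it met a firm stop at the same place on two separate pushes (TCP x about 525.5 mm). It held there under 13 N, well above the 2–4 N it takes to slide.
- **Other things:** they look unmoved in the pictures.

**What disagreed or went wrong**
- **Rod position:** the camera estimates of the rod's rear end came out 1.5–3.5 mm short of nominal. I put this down to calibration and to which part of the end face was visible, and trusted the contact.
- **First insertion:** the bar's tip caught the plate's front face at 61 N, so I backed off and re-entered lower.
- **Bar grasp:** on the way down, the fingertips touched the bench with 72 N at the wrist, under the 120 N limit.

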